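# Set up the tiered vase stand on the hall sideboard

### The job

Set up the display stand: drop the tray with the two wide rings over the four posts right down onto the low collars, and only then stand every large vase from the crate upright in its wide rings, one to a ring. After that drop the tray with the four narrow rings over the posts until it lies level on the upper shoulders, and stand every small vase upright in its rings. Leave the other things on the sideboard where they are.

Things in the scene. Friction and masses are not known exactly. Their poses are not given: they have to be found in the camera images.
- stand: Fixed stand: dark oak board 220 x 175 x 12 mm with four upright stepped posts at x = +-85, y = +-62.5 mm. Each post: a collar 38 mm thick up to 34 mm above the origin, then a tube 22 mm thick up to a flat shoulder at 150 mm, then a pin 10 mm thick with a round tip ending at 180 mm. Origin: centre of the board's underside; x along its long side, z up.
- stand_low (a point): On the stand's centre line, level with the tops of the four collars (34 mm above the stand's origin), on which the lower tray's board comes to rest; axes as the stand.
- stand_high (a point): On the stand's centre line, level with the four shoulders (150 mm above the stand's origin), on which the upper tray's board comes to rest; axes as the stand.
- lower_tray: Loose oak tray 215 x 170 mm, 0.42 kg, with two wide wire rings. Origin: centre of its underside (bottom of its 3 mm feet); x along its long side, z up. Board 3 to 13 mm, rim to 23 mm. Corner holes 30 mm wide at x = +-85, y = +-62.5 mm pass pins and tubes; fits either way round. Bridge handle: grip bar along y, 80 mm long, 10 thick (x), 16 high, centre 83 mm above the origin, a leg at each end.
- upper_tray: Loose oak tray 215 x 170 mm, 0.42 kg, with four narrow wire rings. Origin: centre of its underside (bottom of its 3 mm feet); x along its long side, z up. Board 3 to 13 mm, rim to 23 mm. Corner holes 17 mm wide at x = +-85, y = +-62.5 mm pass only the pins; fits either way round. Bridge handle: grip bar along y, 80 mm long, 10 thick (x), 16 high, centre 83 mm above the origin, a leg at each end.
- lower_tray_ring1 (a point): Seat of a large vase: where its ball centre comes to be in the lower tray's ring at x = -50, y = 0 mm, 43 mm above the tray's origin; axes as the tray. The ring is 36 mm inside, 48 mm outside, of 6 mm wire, its top 26 mm above the tray's origin.
- lower_tray_ring2 (a point): Seat of a large vase: where its ball centre comes to be in the lower tray's ring at x = 50, y = 0 mm, 43 mm above the tray's origin; axes as the tray. The ring is 36 mm inside, 48 mm outside, of 6 mm wire, its top 26 mm above the tray's origin.
- upper_tray_ring1 (a point): Seat of a small vase: where its ball centre comes to be in the upper tray's ring at x = -50, y = -34 mm, 39 mm above the tray's origin; axes as the tray. The ring is 24 mm inside, 36 mm outside, of 6 mm wire, its top 26 mm above the tray's origin.
- upper_tray_ring2 (a point): Seat of a small vase: where its ball centre comes to be in the upper tray's ring at x = -50, y = 34 mm, 39 mm above the tray's origin; axes as the tray. The ring is 24 mm inside, 36 mm outside, of 6 mm wire, its top 26 mm above the tray's origin.
- upper_tray_ring3 (a point): Seat of a small vase: where its ball centre comes to be in the upper tray's ring at x = 50, y = -34 mm, 39 mm above the tray's origin; axes as the tray. The ring is 24 mm inside, 36 mm outside, of 6 mm wire, its top 26 mm above the tray's origin.
- upper_tray_ring4 (a point): Seat of a small vase: where its ball centre comes to be in the upper tray's ring at x = 50, y = 34 mm, 39 mm above the tray's origin; axes as the tray. The ring is 24 mm inside, 36 mm outside, of 6 mm wire, its top 26 mm above the tray's origin.
- crate: Fixed low open plywood crate 142 x 210 mm, 34 mm high, with 2 x 3 square cells (pitch 68 mm; x = +-34, y = -68, 0, 68 mm in its frame), dividers up to 30 mm, floor 6 mm thick. Origin: centre of its underside, z up, y along the long side. The vases start standing loosely in its cells, one to a cell, in any arrangement; some cells are empty.
- large_vase_1: Large white ceramic bud vase, 0.14 kg (varies), may be absent: a ball 52 mm across (its underside round) with a straight neck 20 mm thick whose mouth is 64 mm above the ball's centre; the neck is free of the ball from 24 mm above the centre. Origin: the ball's centre; z along the neck towards the mouth. Weighted low inside, so it does not roll far, but in a ring it stays leaning as it was left.
- large_vase_2: Large white ceramic bud vase, 0.14 kg (varies), may be absent: a ball 52 mm across (its underside round) with a straight neck 20 mm thick whose mouth is 64 mm above the ball's centre; the neck is free of the ball from 24 mm above the centre. Origin: the ball's centre; z along the neck towards the mouth. Weighted low inside, so it does not roll far, but in a ring it stays leaning as it was left.
- small_vase_1: Small white ceramic bud vase, 0.08 kg (varies), may be absent: a ball 38 mm across (its underside round) with a straight neck 18 mm thick whose mouth is 48 mm above the ball's centre; the neck is free of the ball from 17 mm above the centre. Origin: the ball's centre; z along the neck towards the mouth. Weighted low inside, as the large ones.
- small_vase_2: Small white ceramic bud vase, 0.08 kg (varies), may be absent: a ball 38 mm across (its underside round) with a straight neck 18 mm thick whose mouth is 48 mm above the ball's centre; the neck is free of the ball from 17 mm above the centre. Origin: the ball's centre; z along the neck towards the mouth. Weighted low inside, as the large ones.
- small_vase_3: Small white ceramic bud vase, 0.08 kg (varies), may be absent: a ball 38 mm across (its underside round) with a straight neck 18 mm thick whose mouth is 48 mm above the ball's centre; the neck is free of the ball from 17 mm above the centre. Origin: the ball's centre; z along the neck towards the mouth. Weighted low inside, as the large ones.
- small_vase_4: Small white ceramic bud vase, 0.08 kg (varies), may be absent: a ball 38 mm across (its underside round) with a straight neck 18 mm thick whose mouth is 48 mm above the ball's centre; the neck is free of the ball from 17 mm above the centre. Origin: the ball's centre; z along the neck towards the mouth. Weighted low inside, as the large ones.
- succulent: Bystander, to be left alone: small succulent in a brass pot, 68 mm across, about 90 mm high. Origin: centre of its underside.
- key_dish: Bystander, to be left alone: flat white dish with keys, 92 mm across, 18 mm high. Origin: centre of its underside.
- brush: Bystander, to be left alone: wooden clothes brush 150 x 44 mm, 38 mm high, bristles down. Origin: centre of its underside.
- candle: Bystander, to be left alone: candle jar 64 mm across, 70 mm high. Origin: centre of its underside.
- book: Bystander, to be left alone: grey book lying flat, 130 x 190 x 22 mm. Origin: centre of its underside.
- parcel: Bystander, to be left alone: small cardboard parcel 90 x 120 x 45 mm. Origin: centre of its underside.
Things that resemble listed ones, but are neither listed nor needed, are in the scene too. Leave any blue or purple look-alike of the large_vase_2 alone. What is shaped like the small_vase_2 but orange is not meant.

How it is judged:
On the way, in this order (a step that is already met when the one before it is completed fails the run):
1. the lower tray (two wide rings) lies level on the four collars of the stand (horizontal distance between lower_tray and stand_low below 0.008 m and z of lower_tray in the frame of stand_low between -0.007 and 0.001 m and angle between lower_tray's own z axis and vertical below 0.04 rad and linear speed of lower_tray below 0.02 m/s), for 0.2 s.
2. every large vase stands upright in a ring of the lower tray on the stand ((distance between large_vase_1 and lower_tray_ring1 below 0.006 m or distance between large_vase_1 and lower_tray_ring2 below 0.006 m) and angle between each of large_vase_1, large_vase_2's own z axis and vertical below 0.2 rad and linear speed of each of large_vase_1, large_vase_2 below 0.02 m/s and angular speed of each of large_vase_1, large_vase_2 below 0.3 rad/s and (distance between large_vase_2 and lower_tray_ring1 below 0.006 m or distance between large_vase_2 and lower_tray_ring2 below 0.006 m)), for 0.3 s.
3. the upper tray (four narrow rings) lies level on the four shoulders of the stand (horizontal distance between upper_tray and stand_high below 0.008 m and z of upper_tray in the frame of stand_high between -0.007 and 0.001 m and angle between upper_tray's own z axis and vertical below 0.04 rad and linear speed of upper_tray below 0.02 m/s), for 0.2 s.
At the end, for the whole second after the job is handed in: Both trays level on the stand (height within 4 mm, sideways 8 mm, tilt under 0.04 rad); every large vase in a ring of the lower tray, every small one in a ring of the upper tray (ball centre within 6 mm of its seat, leaning under 0.2 rad); all at rest (all of step 1 and all of step 2 and all of step 3 and (distance between small_vase_1 and upper_tray_ring1 below 0.006 m or distance between small_vase_1 and upper_tray_ring2 below 0.006 m or distance between small_vase_1 and upper_tray_ring3 below 0.006 m or distance between small_vase_1 and upper_tray_ring4 below 0.006 m) and angle between each of small_vase_1, small_vase_2, small_vase_3, small_vase_4's own z axis and vertical below 0.2 rad and linear speed of each of small_vase_1, small_vase_2, small_vase_3, small_vase_4 below 0.02 m/s and angular speed of each of small_vase_1, small_vase_2, small_vase_3, small_vase_4 below 0.3 rad/s and (distance between small_vase_2 and upper_tray_ring1 below 0.006 m or distance between small_vase_2 and upper_tray_ring2 below 0.006 m or distance between small_vase_2 and upper_tray_ring3 below 0.006 m or distance between small_vase_2 and upper_tray_ring4 below 0.006 m) and (distance between small_vase_3 and upper_tray_ring1 below 0.006 m or distance between small_vase_3 and upper_tray_ring2 below 0.006 m or distance between small_vase_3 and upper_tray_ring3 below 0.006 m or distance between small_vase_3 and upper_tray_ring4 below 0.006 m) and (distance between small_vase_4 and upper_tray_ring1 below 0.006 m or distance between small_vase_4 and upper_tray_ring2 below 0.006 m or distance between small_vase_4 and upper_tray_ring3 below 0.006 m or distance between small_vase_4 and upper_tray_ring4 below 0.006 m)); the robot touches nothing.
It fails at once if one of the bystanders (succulent, key dish, brush, candle, book, parcel) is pushed more than 40 mm from its place (distance of any of succulent, key_dish, brush, candle, book, parcel from where it was at the start of the episode above 0.04 m).
Of large_vase_1, large_vase_2, small_vase_1, small_vase_2, small_vase_3, small_vase_4 only 4 to 6 are there at a start; the rules pass over those that are not, and their reading is None.
At some moment in a run one of lower_tray, upper_tray may be knocked a few centimetres aside while the robot is not near it.
Once in a run the grip may slacken for a moment while it holds something.
It also fails if it takes over 210 s, if anything falls off the work surface, if the arm or the gripper's body presses on something with over 40 N, if the wrist force passes 120 N, or if a joint passes its speed limit or range.

### The arm

A 6-joint arm with a two-finger parallel gripper is mounted at the origin on the work surface. World frame = base frame: x ahead of the robot, y to its left, z up, the work surface at z = 0. Lengths are in m, angles in rad, forces in N, time in s.
With the tool pointing down it reaches from about 0.225 to 0.875 m from the base axis. Payload 3.4 kg.
Tool frame: the origin (TCP) lies between the finger pads; the fingertips stand 19 mm ahead of it and the grasp point (between the pads) is the TCP; z points along the fingers, y is the line along which they close (so a half turn about z gives the same grasp; the last joint's range is limited). The gripper opens to 85 mm and grips with 20 to 120 N. Pads are 22 mm wide; open, the fingers measure 114 mm over their backs; the gripper's body (76 mm by 85 mm) begins 54 mm behind the grasp point. The pads swing forward as they close: fully open they stand 13 mm farther back than shut.
Start: joints at [-1.405, 0.276, 1.505, -0, 1.361, -0.121], TCP at [0.163, -0.552, 0.25] pointing down, gripper open.
Joint ranges: [-2.89, 2.89], [-0.75, 2.08], [0.22, 2.7], [-1.18, 4.32], [0.11, 2.71], [-2.7, 2.7]. Speed limits (rad/s): [2.57, 2.57, 3.14, 3.14, 3.14, 3.14].

### API

Orientations are given as a unit quaternion [w, x, y, z].
In Python, from rig import get_state, imaging, ticket gives the robot as it stands. The module is installed in compiled form; this text tells all that it offers.
- The arm moves only by the shell command python3 -m inch 'ROWS' [FORCE]. ROWS is JSON, a list of rows, each an object with "claw": the opening, from -1 (shut) to 1 (fully open); "travel": the shift along the world's x, y, z in units of 200 mm (1.0 is 200 mm), a list of three; "turn": the turn about the world's z in units of 180 degrees (1.0 is 180 degrees). A call has 1 to 5 rows; each row is the pose to reach, as a shift and turn from the pose commanded when the call began, turning the shorter way round; what a row does not reach only later rows make up. A row lasts 1/10 s, in which the tool goes at most 50 mm and 8.59 degrees, less where a joint would pass 70% of its speed; a pose out of reach is approached as far as the arm can. A call with a number of a shift or a turn outside -1 to 1 is refused whole. A call with a gripper value outside its range is refused whole. The fingers move at their own pace and stop on an object; FORCE is the grip in N (left out, the last holds). Time passes only in rows, so rows that repeat a pose let the fingers close. It gives the time, the measured TCP pose, the force, the opening and the grip force at its end, in the units of the state.
- get_state(): the state, without advancing time (a new reading comes with each control period).
- imaging.get_image(name): name is "scene" or "top"; returns the picture (420x560x3 uint8, red, green, blue); there is no depth.
- imaging.camera_params(name): a dict with "camera_matrix" (3x3 intrinsics, pixels), "cam_to_world" (4x4, takes a point from camera to world coordinates). Camera axes: x right, y down, z forward; pixel columns grow to the right and rows downward; lengths in m; the calibration is good to about 2 mm. A picture is of the moment at which its call begins. camera_params takes no time and is no camera call.
- ticket.sign_off(): hands the job in; it is judged then, once.
The state is a dict: "clock": time; "qpos": joint angles; "qd": joint speeds; "effort": joint torques, N m; "position": TCP position; "ee_rot": TCP orientation; "contact_force": force on the tool from outside, world axes, zero at the start; "moment": the same for the moment, N m; "width": finger opening in m; "gripper_force": force on a finger pad.
Only numpy, scipy, OpenCV 4.12 (cv2) and the standard library are available. Lean on these libraries where they do the work, as an engineer would, in place of code of your own. Each camera call takes 0.05 s, during which the arm holds its last target. There are 200 camera calls.

## Working session

There is one attempt and no reset: what is moved stays moved. The work goes in short steps, Python scripts to look and compute and a shell command to move; the robot and the scene stay as the last step left them, time stands still between calls to the robot, and variables do not carry over. Pictures are saved under pics/ and viewed, at most 14 in all, crops included, and the job is handed in when it is done.

```bash
mkdir -p pics
cat > h.py <<'E'
import numpy as np, cv2
from rig import get_state, imaging, ticket
def cam(n):
    p=imaging.camera_params(n); return np.array(p["camera_matrix"]),np.array(p["cam_to_world"])
def ray(n,u,v,z):
    K,T=cam(n); d=T[:3,:3]@np.linalg.solve(K,[u,v,1]); o=T[:3,3]; return o+d*(z-o[2])/d[2]
def proj(n,P):
    K,T=cam(n); q=K@(T[:3,:3].T@(np.array(P)-T[:3,3])); return q[:2]/q[2]
def snap(n,f=None):
    im=imaging.get_image(n)
    if f: cv2.imwrite("pics/"+f,im[:,:,::-1])
    return im
E
python3 - <<'E'
from h import *
for n in("scene","top"): snap(n,n+"0.png"); print(n,*[np.round(a,3).tolist() for a in cam(n)])
s=get_state(); print(s)
E
```

```text
scene [[456.119, 0.0, 272.464], [0.0, 456.119, 208.961], [0.0, 0.0, 1.0]] [[-0.75, 0.563, -0.347, 1.019], [0.661, 0.648, -0.378, 0.585], [0.012, -0.513, -0.858, 1.336], [0.0, 0.0, 0.0, 1.0]]
top [[458.322, 0.0, 288.034], [0.0, 458.322, 209.29], [0.0, 0.0, 1.0]] [[0.017, -0.992, 0.124, 0.379], [-1.0, -0.014, 0.024, 0.021], [-0.022, -0.124, -0.992, 1.3], [0.0, 0.0, 0.0, 1.0]]
{'clock': 0.1, 'qpos': array([-1.40500391e+00,  2.76508624e-01,  1.50594538e+00, -5.52661229e-07,
        1.36067998e+00, -1.20978460e-01]), 'qd': array([-0.00073942, -0.00190046, -0.00339868, -0.00183182, -0.0003445 ,
       -0.00063454]), 'effort': array([ 1.77231817e-03, -4.17701232e+01, -2.46404779e+01, -1.04214866e-04,
        5.80147360e-03,  1.17317850e-05]), 'position': array([ 0.16258166, -0.55111397,  0.24956373]), 'ee_rot': array([-7.70465236e-04,  9.89737606e-01,  1.42894640e-01, -1.75369657e-05]), 'contact_force': array([0.61501541, 0.37995337, 0.93676771]), 'moment': array([-0.01640464,  0.04812751,  0.0230637 ]), 'gripper_force': 0.0, 'width': 0.08565434869190355}
```

View pics/scene0.png

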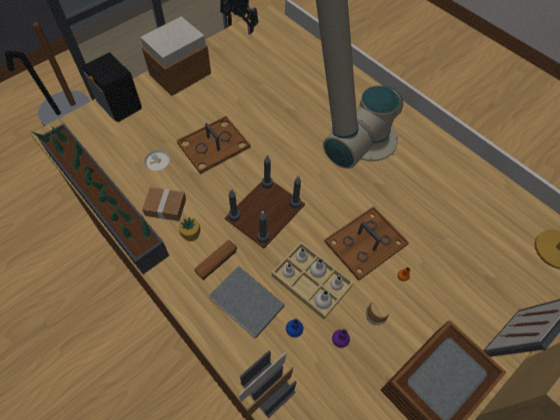

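View pics/top0.png

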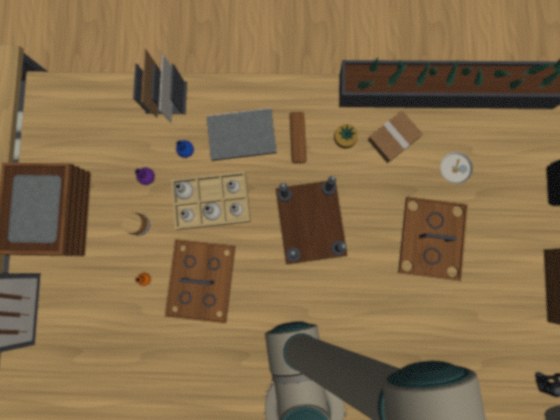

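Top view: lower tray (two wide rings) is at about (433,238), upper tray at (200,281), stand at (311,221) and crate at (211,201). The crate holds 2 large and 3 small vases; the blue, purple and orange look-alikes sit outside it. Now enlarged crops to get exact pixels.

Run:
```python
from h import *
t=cv2.imread("pics/top0.png"); s=cv2.imread("pics/scene0.png")
a=cv2.resize(t[160:330,160:360],None,fx=4,fy=4,interpolation=cv2.INTER_CUBIC)[:600]
b=cv2.resize(t[185:285,390:480],None,fx=4,fy=4,interpolation=cv2.INTER_CUBIC)
c=cv2.resize(s[140:290,170:415],None,fx=3.2,fy=3.2,interpolation=cv2.INTER_CUBIC)
for im,f in((a,4),(b,4),(c,3.2)):
    pass
g=lambda im:cv2.convertScaleAbs(im,alpha=1.7,beta=10)
cv2.imwrite("pics/a.png",g(a)); cv2.imwrite("pics/b.png",g(b)); cv2.imwrite("pics/c.png",g(c)); print(a.shape,b.shape,c.shape)
```

```text
(600, 800, 3) (400, 360, 3) (480, 784, 3)
```

View pics/a.png

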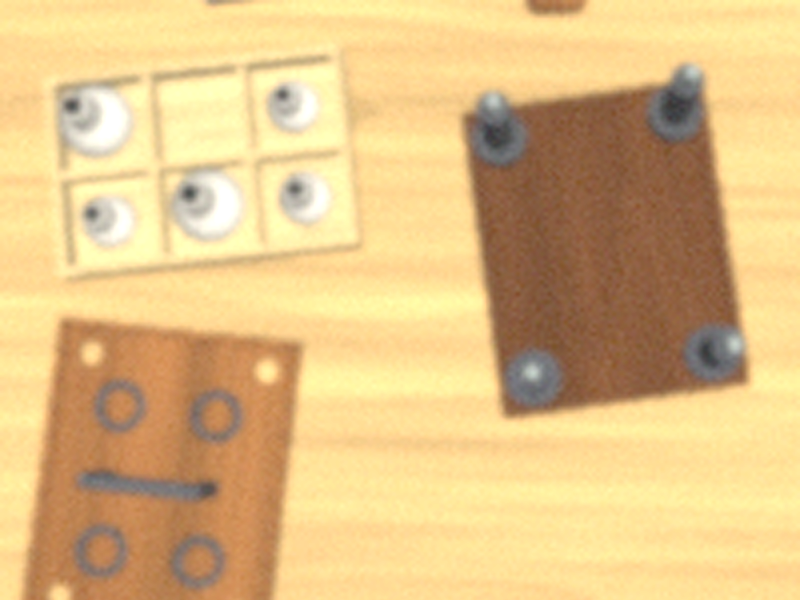

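View pics/b.png

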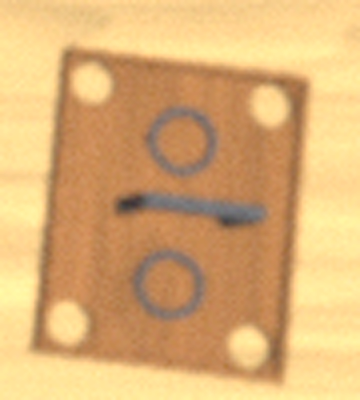

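View pics/c.png

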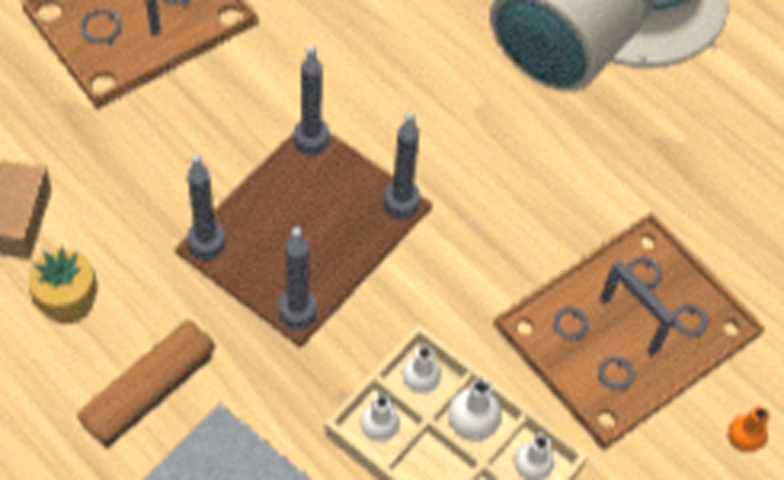

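The crops give the four collars and pin tips of the stand, the hole centres of both trays, and the mouth and ball pixels of the five vases. I'll fit poses from these.

```bash
cat >> h.py <<'E'
from scipy.optimize import least_squares
def fit(obs,g):  # obs: list (cam,u,v,[x,y,z] local) ; pose x,y,yaw at base z=0
    def r(p):
        c,s=np.cos(p[2]),np.sin(p[2]); o=[]
        for n,u,v,(x,y,z) in obs:
            o+=list(proj(n,[p[0]+c*x-s*y,p[1]+s*x+c*y,z])-[u,v])
        return o
    q=least_squares(r,g,loss="soft_l1"); return q.x,np.array(r(q.x)).reshape(-1,2)
E
python3 - <<'E'
from h import *
A=lambda u,v:((u+.5)/4-.5+160,(v+.5)/4-.5+160)
B=lambda u,v:((u+.5)/4-.5+390,(v+.5)/4-.5+185)
C=lambda u,v:((u+.5)/3.2-.5+170,(v+.5)/3.2-.5+140)
X,Y=.085,.0625
# stand: top image right=-y, up=+x
col=[("top",*A(499,137),[X,Y,.034]),("top",*A(676,110),[X,-Y,.034]),("top",*A(533,378),[-X,Y,.034]),("top",*A(714,352),[-X,-Y,.034])]
tip=[("top",*A(492,101),[X,Y,.177]),("top",*A(688,74),[X,-Y,.177]),("top",*A(533,372),[-X,Y,.177]),("top",*A(738,345),[-X,-Y,.177])]
st=[("scene",*C(311,50),[-X,-Y,.178]),("scene",*C(409,118),[-X,Y,.178]),("scene",*C(296,232),[X,Y,.178]),("scene",*C(197,159),[X,-Y,.178])]
for o in(col,tip,st,col+tip+st):
    p,r=fit(o,[.37,-.05,.1]); print("stand",p.round(4),np.abs(r).max(1).round(1))
h=.012
lt=[("top",*B(93,82),[X,Y,h]),("top",*B(270,105),[X,-Y,h]),("top",*B(249,347),[-X,-Y,h]),("top",*B(68,323),[-X,Y,h])]
p,r=fit(lt,[.33,-.4,-.1]); print("lower",p.round(4),np.abs(r).max(1).round(1))
ut=[("top",*A(92,352),[X,Y,h]),("top",*A(267,371),[X,-Y,h]),("top",*A(60,594),[-X,Y,h])]
us=[("scene",*C(647,243),[-X,-Y,h]),("scene",*C(731,328),[-X,Y,h]),("scene",*C(605,420),[X,Y,h]),("scene",*C(524,328),[X,-Y,h])]
for o in(ut,us,ut+us):
    p,r=fit(o,[.22,.23,-.1]); print("upper",p.round(4),np.abs(r).max(1).round(1))
for n,m,b,L in(("L1",(72,105),(97,120),1),("L2",(188,194),(208,205),1),("S1",(281,94),(294,107),0),("S2",(92,215),(108,221),0),("S3",(294,190),(305,198),0)):
    print(n,ray("top",*A(*m),.096 if L else .073)[:2].round(4),ray("top",*A(*b),.032 if L else .025)[:2].round(4))
cr=[("top",*A(48,80),[.071,.105,.034]),("top",*A(342,50),[.071,-.105,.034]),("top",*A(361,244),[-.071,-.105,.034]),("top",*A(66,277),[-.071,.105,.034])]
p,r=fit(cr,[.4,.2,.1]); print("crate",p.round(4),np.abs(r).max(1).round(1))
for n,m,L in(("S1",(424,352),0),("L2",(482,386),1),("S3",(381,398),0),("S2",(541,440),0)): print(n,"scene",ray("scene",*C(*m),.096 if L else .073)[:2].round(4))
E
```

```text
stand [ 0.5072 -0.0127  0.1599] [0.2 0.2 0.2 0.1]
stand [ 0.5061 -0.0132  0.1662] [0.4 0.7 0.5 0.6]
stand [ 0.5074 -0.0109  0.1535] [0.1 0.4 0.2 0.4]
stand [ 0.5067 -0.0125  0.1612] [0.2 0.3 0.2 0.1 0.1 0.6 0.5 1.  0.4 1.  0.3 0.5]
lower [ 0.4654 -0.3517 -0.1156] [0.1 0.2 0.  0. ]
upper [ 0.3373  0.2924 -0.0898] [0.2 0.2 0.4]
upper [ 0.3385  0.295  -0.0881] [0.1 0.2 0.3 0.2]
upper [ 0.3377  0.2937 -0.091 ] [0.4 0.4 0.7 0.5 0.2 0.5 0.6]
L1 [0.5885 0.3469] [0.5892 0.346 ]
L2 [0.5296 0.2665] [0.53   0.2652]
S1 [0.602  0.2103] [0.6016 0.2081]
S2 [0.5172 0.3359] [0.5185 0.3367]
S3 [0.5362 0.1993] [0.5368 0.1983]
crate [0.5602 0.2688 0.1254] [0.2 0.9 0.4 0.7]
S1 scene [0.536  0.1976]
L2 scene [0.5281 0.2655]
S3 scene [0.5994 0.2059]
S2 scene [0.516  0.3347]
```

Fits agree within about 2 mm between the two cameras. The stand is at (0.507,-0.0125, yaw 0.16), the lower tray at (0.465,-0.352, yaw -0.116). Next: move over the lower tray's handle.

```bash
python3 -m inch '[{"claw":1,"travel":[1,0.66,0],"turn":0.186},{"claw":1,"travel":[1,0.66,0],"turn":0.186},{"claw":1,"travel":[1,0.66,0],"turn":0.186},{"claw":1,"travel":[1,0.66,0],"turn":0.186},{"claw":1,"travel":[1,0.66,0],"turn":0.186}]' 80
python3 -m inch '[{"claw":1,"travel":[0.514,0.337,0],"turn":0.186},{"claw":1,"travel":[0.514,0.337,0],"turn":0.186},{"claw":1,"travel":[0.514,0.337,0],"turn":0.186},{"claw":1,"travel":[0.514,0.337,-0.2],"turn":0.186},{"claw":1,"travel":[0.514,0.337,-0.2],"turn":0.186}]'
python3 - <<'E'
from h import *
snap("scene","s1.png"); 
im=cv2.imread("pics/s1.png"); cv2.imwrite("pics/s1c.png",cv2.convertScaleAbs(cv2.resize(im[90:250,140:300],None,fx=3.5,fy=3.5),alpha=1.6))
s=get_state(); print(s["position"],s["qpos"],s["ee_rot"])
E
```

```text
clock: 0.6
position: [0.3644, -0.4175, 0.25]
ee_rot: [-0.0, 0.906, 0.423, 0.0]
contact_force: [0.2, -1.3, -0.0]
width: 0.0854
gripper_force: 0.0
clock: 1.1
position: [0.4635, -0.3489, 0.2055]
ee_rot: [-0.005, 0.746, 0.666, -0.001]
contact_force: [-1.1, 1.0, -0.7]
width: 0.0857
gripper_force: 0.0
[ 0.46405427 -0.35036883  0.20777765] [-7.66186533e-01  3.15448880e-01  1.55538434e+00 -2.72336314e-04
  1.27792045e+00 -6.49004961e-01] [-3.55954934e-03  7.47268434e-01  6.64512641e-01 -4.08125025e-04]
```

View pics/s1c.png

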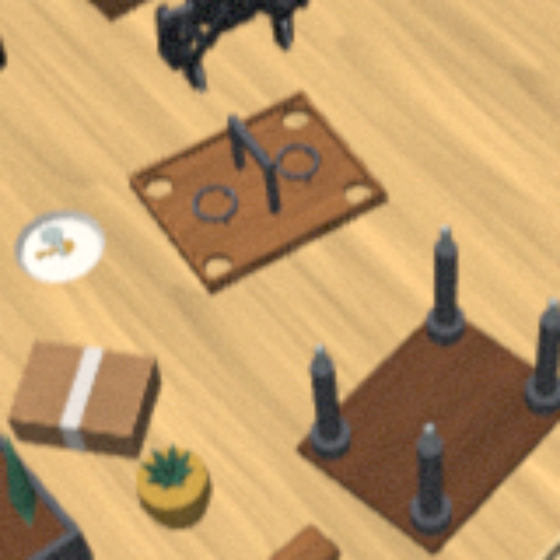

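Run:
```python
from h import *
print(proj("scene",[.464,-.35,.208]),proj("top",[.464,-.35,.208]))
C=lambda u,v:((u+.5)/3.5-.5+140,(v+.5)/3.5-.5+90)
X,Y,h=.085,.0625,.012
o=[("scene",*C(296,120),[-X,-Y,h]),("scene",*C(158,188),[X,-Y,h]),("scene",*C(217,266),[X,Y,h]),("scene",*C(358,194),[-X,Y,h])]
p,r=fit(o,[.465,-.35,-.1]); print(p,r)
snap("top","t1.png")
im=cv2.imread("pics/t1.png"); cv2.imwrite("pics/t1c.png",cv2.resize(im,None,fx=1,fy=1))
```

```text
[207.66909051 106.53682088] [455.43096    233.35212959]
[ 0.46490316 -0.34988065 -0.12178876] [[ 0.01341673 -0.26896817]
 [-0.02660684 -0.17220927]
 [ 0.05841349  0.32978082]
 [-0.04622022  0.08264323]]
```

View pics/t1.png

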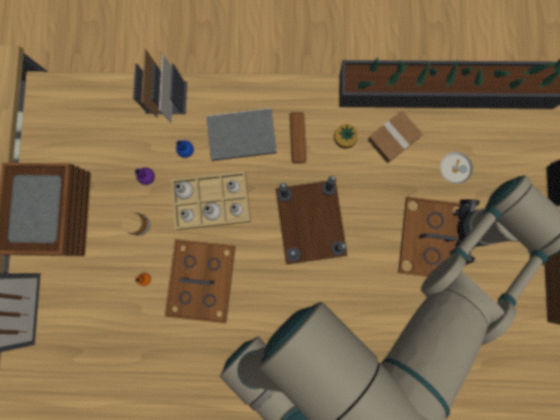

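Trays are unmoved and the gripper is above the lower tray's handle. Descend, close and lift.

```bash
python3 -m inch '[{"claw":1,"travel":[0,0,-0.2]},{"claw":1,"travel":[0,0,-0.4]},{"claw":1,"travel":[0,0,-0.63]},{"claw":1,"travel":[0,0,-0.63]},{"claw":1,"travel":[0,0,-0.63]}]'
python3 -m inch '[{"claw":-1,"travel":[0,0,0]},{"claw":-1,"travel":[0,0,0]},{"claw":-1,"travel":[0,0,0]},{"claw":-1,"travel":[0,0,0]},{"claw":-1,"travel":[0,0,0]}]' 100
python3 -m inch '[{"claw":-1,"travel":[0,0,0]},{"claw":-1,"travel":[0,0,0]},{"claw":-1,"travel":[0,0,0.05]},{"claw":-1,"travel":[0,0,0.1]},{"claw":-1,"travel":[0,0,0.15]}]' 100
```

```text
invalid input at $[0]: expected keys claw, travel, turn
invalid input at $[0]: expected keys claw, travel, turn
invalid input at $[0]: expected keys claw, travel, turn
```

```bash
python3 -m inch '[{"claw":1,"travel":[0,0,-0.2],"turn":0},{"claw":1,"travel":[0,0,-0.4],"turn":0},{"claw":1,"travel":[0,0,-0.63],"turn":0},{"claw":1,"travel":[0,0,-0.63],"turn":0},{"claw":1,"travel":[0,0,-0.63],"turn":0}]'
python3 -m inch '[{"claw":-1,"travel":[0,0,0],"turn":0},{"claw":-1,"travel":[0,0,0],"turn":0},{"claw":-1,"travel":[0,0,0],"turn":0},{"claw":-1,"travel":[0,0,0],"turn":0},{"claw":-1,"travel":[0,0,0],"turn":0}]' 100
python3 -m inch '[{"claw":-1,"travel":[0,0,0],"turn":0},{"claw":-1,"travel":[0,0,0],"turn":0},{"claw":-1,"travel":[0,0,0.05],"turn":0},{"claw":-1,"travel":[0,0,0.1],"turn":0},{"claw":-1,"travel":[0,0,0.15],"turn":0}]'
```

```text
clock: 1.7
position: [0.4657, -0.3533, 0.0856]
ee_rot: [0.0, 0.747, 0.664, 0.0]
contact_force: [-0.3, -0.6, 1.0]
width: 0.0854
gripper_force: 0.0
clock: 2.2
position: [0.4656, -0.3522, 0.0849]
ee_rot: [0.001, 0.747, 0.665, 0.0]
contact_force: [0.0, -0.5, 0.6]
width: 0.0121
gripper_force: 0.5
clock: 2.7
position: [0.4655, -0.352, 0.1147]
ee_rot: [-0.0, 0.747, 0.665, 0.0]
contact_force: [-0.6, -0.5, -3.8]
width: 0.008
gripper_force: 97.7
```

```bash
python3 -m inch '[{"claw":-1,"travel":[0,0,0.15],"turn":0},{"claw":-1,"travel":[0,0,0.35],"turn":0},{"claw":-1,"travel":[0,0,0.6],"turn":0},{"claw":-1,"travel":[0,0,0.85],"turn":0},{"claw":-1,"travel":[0,0,0.98],"turn":0}]'
python3 -m inch '[{"claw":-1,"travel":[0.03,0.1,0],"turn":0.02},{"claw":-1,"travel":[0.06,0.3,0],"turn":0.04},{"claw":-1,"travel":[0.1,0.5,0],"turn":0.06},{"claw":-1,"travel":[0.15,0.7,0],"turn":0.08},{"claw":-1,"travel":[0.2,0.85,0],"turn":0.088}]'
python3 -m inch '[{"claw":-1,"travel":[0,0.2,0],"turn":0},{"claw":-1,"travel":[0,0.4,0],"turn":0},{"claw":-1,"travel":[0.005,0.6,0],"turn":0},{"claw":-1,"travel":[0.007,0.75,0],"turn":0},{"claw":-1,"travel":[0.007,0.84,0],"turn":0}]'
python3 -m inch '[{"claw":-1,"travel":[0,0,0],"turn":0},{"claw":-1,"travel":[0,0,0],"turn":0},{"claw":-1,"travel":[0,0,0],"turn":0},{"claw":-1,"travel":[0,0,0],"turn":0},{"claw":-1,"travel":[0,0,0],"turn":0}]'
python3 - <<'E'
from h import *
s=get_state(); print(s["position"],2*np.arctan2(s["ee_rot"][2],s["ee_rot"][1])-np.pi/2)
a=snap("top","t2.png");b=snap("scene","s2.png")
f=lambda im:cv2.convertScaleAbs(im[:,:,::-1],alpha=1.6)
A=cv2.resize(f(a)[150:300,250:390],None,fx=3,fy=3); B=cv2.resize(f(b)[100:250,200:330],None,fx=3,fy=3)
cv2.imwrite("pics/m2.png",np.hstack([A,B])); print(A.shape)
E
```

```text
clock: 3.2
position: [0.4666, -0.353, 0.3161]
ee_rot: [0.004, 0.747, 0.665, 0.0]
contact_force: [0.4, -0.3, -3.5]
width: 0.0084
gripper_force: 98.1
clock: 3.7
position: [0.5052, -0.1795, 0.311]
ee_rot: [-0.0, 0.647, 0.762, 0.001]
contact_force: [0.5, -0.4, -4.1]
width: 0.008
gripper_force: 98.0
clock: 4.2
position: [0.5063, -0.0114, 0.3109]
ee_rot: [-0.0, 0.647, 0.762, 0.001]
contact_force: [0.3, -0.7, -3.9]
width: 0.0079
gripper_force: 98.1
clock: 4.7
position: [0.5069, -0.015, 0.3103]
ee_rot: [0.0, 0.648, 0.761, -0.0]
contact_force: [-0.3, -0.8, -3.8]
width: 0.0084
gripper_force: 98.0
[ 0.50686475 -0.01495674  0.3102767 ] 0.1598001773454003
(450, 420, 3)
```

View pics/m2.png

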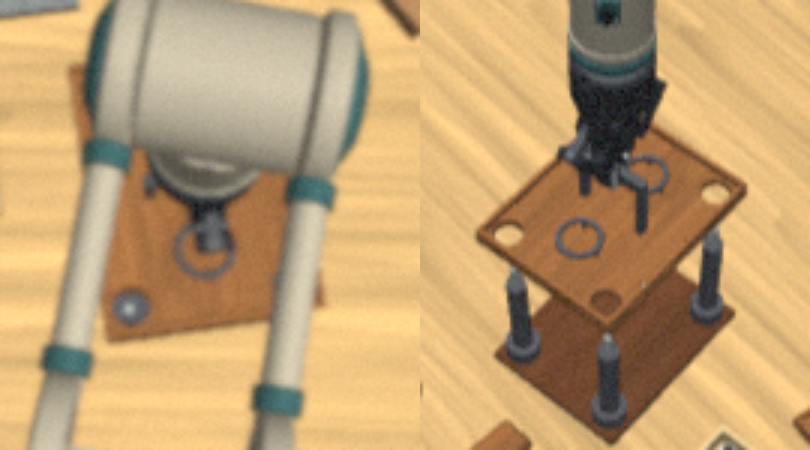

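The tray hangs level over the stand, with hole centres visible at scene-crop (508,234), (606,301) and (715,193). I'll fit its position against the stand in the same camera.

Run:
```python
from h import *
C=lambda u,v:((u-420+.5)/3-.5+200,(v+.5)/3-.5+100)
T=lambda u,v:((u+.5)/3-.5+250,(v+.5)/3-.5+150)
X,Y,h=.085,.0625,.239
o=[("scene",*C(508,234),[X,-Y,h]),("scene",*C(606,301),[X,Y,h]),("scene",*C(715,193),[-X,Y,h])]
print("tray",*fit(o,[.507,-.012,.16]))
h=.177
o=[("scene",*C(515,272),[X,-Y,h]),("scene",*C(608,342),[X,Y,h]),("scene",*C(714,237),[-X,Y,h])]
print("stand",*fit(o,[.507,-.012,.16]))
print(ray("top",*T(130,308),.239), "post -X,+Y exp", np.array([.507,-.0125])+np.array([[np.cos(.16),-np.sin(.16)],[np.sin(.16),np.cos(.16)]])@[-X,Y])
```

```text
tray [ 0.50730303 -0.01405276  0.16195339] [[-0.19326048 -0.22953336]
 [-0.07096611  0.71200674]
 [ 0.28000868 -0.47905224]]
stand [ 0.50967517 -0.00631051  0.13779672] [[-0.27667635  0.14818659]
 [-0.3297706   0.26948352]
 [ 0.75399465 -0.54701184]]
[0.41190637 0.03335752 0.239     ] post -X,+Y exp [0.41312829 0.03565966]
```

```bash
python3 -m inch '[{"claw":-1,"travel":[0.005,0.013,0],"turn":0},{"claw":-1,"travel":[0.005,0.013,-0.1],"turn":0},{"claw":-1,"travel":[0.005,0.013,-0.2],"turn":0},{"claw":-1,"travel":[0.005,0.013,-0.28],"turn":0},{"claw":-1,"travel":[0.005,0.013,-0.28],"turn":0}]'
python3 -m inch '[{"claw":-1,"travel":[0,0,-0.06],"turn":0},{"claw":-1,"travel":[0,0,-0.12],"turn":0},{"claw":-1,"travel":[0,0,-0.18],"turn":0},{"claw":-1,"travel":[0,0,-0.18],"turn":0},{"claw":-1,"travel":[0,0,-0.18],"turn":0}]'
```

```text
clock: 5.3
position: [0.5062, -0.0112, 0.2521]
ee_rot: [-0.002, 0.648, 0.762, -0.001]
contact_force: [-1.2, 0.3, -3.9]
width: 0.0083
gripper_force: 98.0
clock: 5.8
position: [0.5078, -0.0115, 0.2181]
ee_rot: [-0.0, 0.648, 0.762, -0.0]
contact_force: [-0.2, 0.2, -4.0]
width: 0.0084
gripper_force: 98.0
```

```bash
python3 -m inch '[{"claw":-1,"travel":[0,0,-0.1],"turn":0},{"claw":-1,"travel":[0,0,-0.2],"turn":0},{"claw":-1,"travel":[0,0,-0.3],"turn":0},{"claw":-1,"travel":[0,0,-0.4],"turn":0},{"claw":-1,"travel":[0,0,-0.45],"turn":0}]'
python3 -m inch '[{"claw":-1,"travel":[0,0,-0.02],"turn":0},{"claw":-1,"travel":[0,0,-0.04],"turn":0},{"claw":-1,"travel":[0,0,-0.05],"turn":0},{"claw":-1,"travel":[0,0,-0.05],"turn":0},{"claw":-1,"travel":[0,0,-0.05],"turn":0}]'
```

```text
clock: 6.3
position: [0.5075, -0.0115, 0.1274]
ee_rot: [-0.001, 0.648, 0.762, -0.0]
contact_force: [-0.1, 0.0, -3.5]
width: 0.0083
gripper_force: 98.0
clock: 6.8
position: [0.5083, -0.0116, 0.1189]
ee_rot: [0.001, 0.648, 0.762, 0.0]
contact_force: [-0.3, -0.6, -4.8]
width: 0.0078
gripper_force: 98.0
```

```bash
python3 -m inch '[{"claw":-1,"travel":[0,0,-0.01],"turn":0},{"claw":-1,"travel":[0,0,-0.015],"turn":0},{"claw":-1,"travel":[0,0,-0.015],"turn":0},{"claw":-1,"travel":[0,0,-0.015],"turn":0}]'
```

```text
clock: 7.2
position: [0.508, -0.0116, 0.1158]
ee_rot: [0.0, 0.648, 0.762, 0.0]
contact_force: [-1.3, -0.1, 2.6]
width: 0.008
gripper_force: 98.8
```

```bash
python3 -m inch '[{"claw":0.3,"travel":[0,0,0],"turn":0},{"claw":0.3,"travel":[0,0,0],"turn":0},{"claw":0.3,"travel":[0,0,0],"turn":0},{"claw":0.3,"travel":[0,0,0],"turn":0},{"claw":0.3,"travel":[0,0,0.1],"turn":0}]'
python3 -m inch '[{"claw":0.3,"travel":[0,0,0.25],"turn":0},{"claw":0.3,"travel":[0,0,0.5],"turn":0},{"claw":0.3,"travel":[0,0,0.75],"turn":0},{"claw":0.3,"travel":[0,0,0.85],"turn":-0.04},{"claw":0.3,"travel":[0,0,0.85],"turn":-0.08}]'
python3 -m inch '[{"claw":0.3,"travel":[0.02,0.2,0],"turn":-0.04},{"claw":0.3,"travel":[0.04,0.4,0],"turn":-0.08},{"claw":0.3,"travel":[0.06,0.6,0],"turn":-0.12},{"claw":0.3,"travel":[0.08,0.8,0],"turn":-0.16},{"claw":0.3,"travel":[0.1,1,0],"turn":-0.2}]'
python3 -m inch '[{"claw":0.3,"travel":[0,0.2,0],"turn":-0.05},{"claw":0.3,"travel":[0,0.39,0],"turn":-0.1},{"claw":0.3,"travel":[0,0.39,0],"turn":-0.15},{"claw":0.3,"travel":[0,0.39,0],"turn":-0.19},{"claw":0.3,"travel":[0,0.39,0],"turn":-0.22}]'
python3 - <<'E'
from h import *
s=get_state(); print(s["position"],s["width"],2*np.arctan2(s["ee_rot"][2],s["ee_rot"][1])-np.pi/2, s["qpos"])
a=snap("top","t3.png");b=snap("scene","s3.png")
f=lambda im:cv2.convertScaleAbs(im[:,:,::-1],alpha=1.6)
A=cv2.resize(f(a)[150:300,150:360],None,fx=2,fy=2); B=cv2.resize(f(b)[140:320,200:380],None,fx=2,fy=2)[:300]
B=cv2.resize(f(b)[160:310,200:380],None,fx=2,fy=2)
cv2.imwrite("pics/m3.png",np.hstack([A,B])); print(A.shape)
E
```

```text
clock: 7.7
position: [0.506, -0.0113, 0.1334]
ee_rot: [-0.002, 0.648, 0.762, -0.001]
contact_force: [0.8, 0.0, 0.3]
width: 0.0554
gripper_force: 0.0
clock: 8.2
position: [0.5099, -0.0118, 0.3098]
ee_rot: [0.004, 0.74, 0.673, 0.003]
contact_force: [0.1, -0.8, -0.1]
width: 0.0557
gripper_force: 0.0
clock: 8.7
position: [0.5278, 0.19, 0.3053]
ee_rot: [0.0, 0.912, 0.411, 0.0]
contact_force: [0.2, -0.5, 1.1]
width: 0.0557
gripper_force: 0.0
clock: 9.2
position: [0.5277, 0.2671, 0.305]
ee_rot: [0.0, 0.997, 0.079, -0.0]
contact_force: [0.6, 0.5, 0.3]
width: 0.056
gripper_force: 0.0
[0.52769124 0.26707457 0.30496762] 0.05600582338819374 -1.413200499497343 [ 3.51045034e-01  2.77008833e-01  1.36937436e+00 -2.18762854e-04
  1.49577648e+00  1.76426199e+00]
(300, 420, 3)
```

View pics/m3.png

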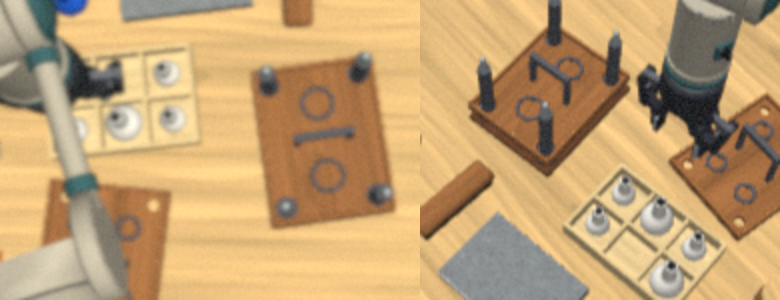

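The lower tray lies on the collars, with its rings at crop (317,104) and (327,176). The gripper is above the middle large vase; descend and grip its neck.

```bash
python3 - <<'E'
from h import *
T=lambda u,v:((u+.5)/2-.5+150,(v+.5)/2-.5+150)
S=lambda u,v:((u-420+.5)/2-.5+200,(v+.5)/2-.5+160)
for n,q in(("far",T(317,104)),("near",T(327,176))): print(n,ray("top",*q,.054)[:2])
for n,q in(("near",S(571,68)),("far",S(532,107))): print(n,ray("scene",*q,.054)[:2])
E
python3 -m inch '[{"claw":0,"travel":[0.007,-0.003,-0.25],"turn":0},{"claw":0,"travel":[0.007,-0.003,-0.5],"turn":0},{"claw":0,"travel":[0.007,-0.003,-0.7],"turn":0},{"claw":0,"travel":[0.007,-0.003,-0.8],"turn":0},{"claw":0,"travel":[0.007,-0.003,-0.9],"turn":0}]' 40
python3 -m inch '[{"claw":0,"travel":[0,0,-0.12],"turn":0},{"claw":0,"travel":[0,0,-0.24],"turn":0},{"claw":0,"travel":[0,0,-0.24],"turn":0},{"claw":-1,"travel":[0,0,-0.24],"turn":0},{"claw":-1,"travel":[0,0,-0.24],"turn":0}]'
python3 -m inch '[{"claw":-1,"travel":[0,0,0],"turn":0},{"claw":-1,"travel":[0,0,0],"turn":0},{"claw":-1,"travel":[0,0,0],"turn":0},{"claw":-1,"travel":[0,0,0],"turn":0},{"claw":-1,"travel":[0,0,0.1],"turn":0}]'
```

```text
far [ 0.55651407 -0.00415223]
near [ 0.45797607 -0.01888611]
near [ 0.45488238 -0.01782583]
far [ 0.55290177 -0.00294326]
clock: 9.8
position: [0.5287, 0.2655, 0.1235]
ee_rot: [0.0, 0.997, 0.081, -0.001]
contact_force: [1.3, 0.6, -0.1]
width: 0.0427
gripper_force: 0.0
clock: 10.3
position: [0.5303, 0.2662, 0.0787]
ee_rot: [-0.0, 0.997, 0.081, 0.001]
contact_force: [1.0, 0.4, -0.1]
width: 0.0186
gripper_force: 39.0
clock: 10.8
position: [0.5272, 0.2651, 0.0953]
ee_rot: [0.001, 0.997, 0.081, -0.003]
contact_force: [-1.0, 0.3, -1.9]
width: 0.019
gripper_force: 39.3
```

```bash
python3 -m inch '[{"claw":-1,"travel":[0,0,0.2],"turn":0},{"claw":-1,"travel":[0,0,0.4],"turn":0},{"claw":-1,"travel":[0,0,0.6],"turn":0},{"claw":-1,"travel":[0,0,0.8],"turn":0},{"claw":-1,"travel":[0,0,0.93],"turn":0}]'
python3 -m inch '[{"claw":-1,"travel":[0.02,-0.1,0],"turn":0},{"claw":-1,"travel":[0.04,-0.25,0],"turn":0},{"claw":-1,"travel":[0.06,-0.4,0],"turn":0},{"claw":-1,"travel":[0.08,-0.55,0],"turn":0},{"claw":-1,"travel":[0.1,-0.7,0],"turn":0}]'
python3 -m inch '[{"claw":-1,"travel":[0.01,-0.15,0],"turn":0},{"claw":-1,"travel":[0.02,-0.3,0],"turn":0},{"claw":-1,"travel":[0.032,-0.45,0],"turn":0},{"claw":-1,"travel":[0.032,-0.58,0],"turn":0},{"claw":-1,"travel":[0.032,-0.647,0],"turn":0}]'
python3 -m inch '[{"claw":-1,"travel":[0,0,0],"turn":0},{"claw":-1,"travel":[0,0,0],"turn":0},{"claw":-1,"travel":[0,0,-0.2],"turn":0},{"claw":-1,"travel":[0,0,-0.4],"turn":0},{"claw":-1,"travel":[0,0,-0.6],"turn":0}]'
python3 - <<'E'
from h import *
s=get_state(); print(s["position"],s["width"])
b=snap("scene","s4.png"); a=snap("top","t4.png")
f=lambda im:cv2.convertScaleAbs(im[:,:,::-1],alpha=1.6)
cv2.imwrite("pics/m4.png",np.hstack([cv2.resize(f(b)[140:260,210:330],None,fx=3.3,fy=3.3),cv2.resize(f(a)[150:270,250:370],None,fx=3.3,fy=3.3)]))
E
```

```text
clock: 11.3
position: [0.5296, 0.266, 0.2863]
ee_rot: [-0.0, 0.997, 0.081, 0.002]
contact_force: [0.9, 0.4, -1.3]
width: 0.0189
gripper_force: 39.3
clock: 11.8
position: [0.5487, 0.1247, 0.2828]
ee_rot: [0.0, 0.997, 0.081, -0.001]
contact_force: [0.5, -0.2, -1.0]
width: 0.0189
gripper_force: 39.3
clock: 12.3
position: [0.5552, -0.0055, 0.2828]
ee_rot: [0.0, 0.997, 0.08, -0.001]
contact_force: [0.3, -0.0, -1.2]
width: 0.0189
gripper_force: 39.3
clock: 12.8
position: [0.5557, -0.0018, 0.1625]
ee_rot: [-0.0, 0.997, 0.081, 0.001]
contact_force: [-0.4, 0.5, -1.8]
width: 0.0193
gripper_force: 39.4
[ 0.55573511 -0.00178782  0.16251391] 0.01933767638778539
```

View pics/m4.png

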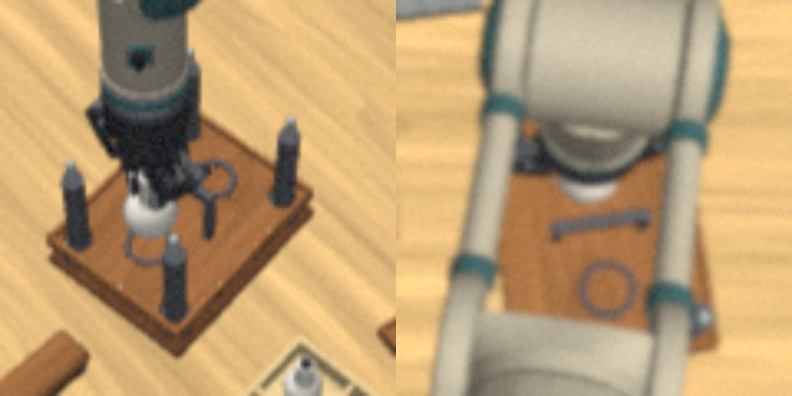

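The vase hangs upright above the far ring. Lower it in.

```bash
python3 -m inch '[{"claw":-1,"travel":[0,0,-0.08],"turn":0},{"claw":-1,"travel":[0,0,-0.15],"turn":0},{"claw":-1,"travel":[0,0,-0.2],"turn":0},{"claw":-1,"travel":[0,0,-0.2],"turn":0},{"claw":-1,"travel":[0,0,-0.2],"turn":0}]'
python3 -m inch '[{"claw":-1,"travel":[0,0,-0.01],"turn":0},{"claw":-1,"travel":[0,0,-0.018],"turn":0},{"claw":-1,"travel":[0,0,-0.018],"turn":0},{"claw":-1,"travel":[0,0,-0.018],"turn":0}]'
```

```text
clock: 13.4
position: [0.5564, -0.0032, 0.1244]
ee_rot: [0.0, 0.997, 0.081, 0.001]
contact_force: [0.1, 0.5, -0.5]
width: 0.0191
gripper_force: 39.3
clock: 13.8
position: [0.5573, -0.0037, 0.121]
ee_rot: [0.0, 0.997, 0.08, 0.002]
contact_force: [2.8, 0.8, 5.3]
width: 0.0187
gripper_force: 39.9
```

```bash
python3 -m inch '[{"claw":-1,"travel":[0.006,0,0],"turn":0},{"claw":-1,"travel":[0.006,0,0],"turn":0},{"claw":-1,"travel":[0.006,0,0],"turn":0}]'
python3 -m inch '[{"claw":-0.4,"travel":[0,0,0],"turn":0},{"claw":-0.3,"travel":[0,0,0],"turn":0},{"claw":-0.2,"travel":[0,0,0],"turn":0},{"claw":0,"travel":[0,0,0],"turn":0},{"claw":0,"travel":[0,0,0],"turn":0}]'
python3 -m inch '[{"claw":0,"travel":[0,0,0.1],"turn":0},{"claw":0,"travel":[0,0,0.3],"turn":0},{"claw":0,"travel":[0,0,0.5],"turn":0},{"claw":0,"travel":[0,0,0.7],"turn":0},{"claw":0,"travel":[0,0,0.8],"turn":0}]'
```

```text
clock: 14.1
position: [0.5579, -0.0036, 0.1205]
ee_rot: [0.0, 0.997, 0.08, 0.001]
contact_force: [1.5, 0.9, 6.3]
width: 0.0187
gripper_force: 39.9
clock: 14.6
position: [0.5565, -0.0035, 0.1194]
ee_rot: [-0.0, 0.997, 0.08, -0.0]
contact_force: [-0.9, 0.1, 0.7]
width: 0.0427
gripper_force: 0.0
clock: 15.1
position: [0.5581, -0.0037, 0.2837]
ee_rot: [0.001, 0.997, 0.081, 0.003]
contact_force: [0.9, 0.1, -0.2]
width: 0.0426
gripper_force: 0.0
```

```bash
python3 -m inch '[{"claw":0,"travel":[0.03,0.2,0],"turn":0},{"claw":0,"travel":[0.05,0.45,0],"turn":0},{"claw":0,"travel":[0.07,0.65,0],"turn":0},{"claw":0,"travel":[0.1,0.85,0],"turn":0},{"claw":0,"travel":[0.1,0.9,0],"turn":0}]'
python3 -m inch '[{"claw":0,"travel":[0.02,0.2,0],"turn":0},{"claw":0,"travel":[0.04,0.4,0],"turn":0},{"claw":0,"travel":[0.054,0.6,0],"turn":0},{"claw":0,"travel":[0.054,0.8,0],"turn":0},{"claw":0,"travel":[0.054,0.85,0],"turn":0}]'
python3 - <<'E'
from h import *
s=get_state(); print(s["position"],s["qpos"])
b=snap("scene","s5.png"); a=snap("top","t5.png")
f=lambda im:cv2.convertScaleAbs(im[:,:,::-1],alpha=1.6)
cv2.imwrite("pics/m5.png",np.hstack([cv2.resize(f(b)[150:320,210:380],None,fx=2.35,fy=2.35),cv2.resize(f(a)[160:330,160:330],None,fx=2.35,fy=2.35)]))
E
```

```text
clock: 15.6
position: [0.5769, 0.1804, 0.2793]
ee_rot: [-0.001, 0.997, 0.082, 0.0]
contact_force: [0.1, -0.6, 0.5]
width: 0.0422
gripper_force: 0.0
clock: 16.1
position: [0.5872, 0.3497, 0.2789]
ee_rot: [-0.001, 0.997, 0.082, -0.0]
contact_force: [-1.1, -0.5, 1.0]
width: 0.0422
gripper_force: 0.0
[0.58718421 0.34974817 0.27887791] [4.34717446e-01 4.31015971e-01 1.19735510e+00 1.51538152e-03
 1.51363852e+00 1.84123050e+00]
```

View pics/m5.png

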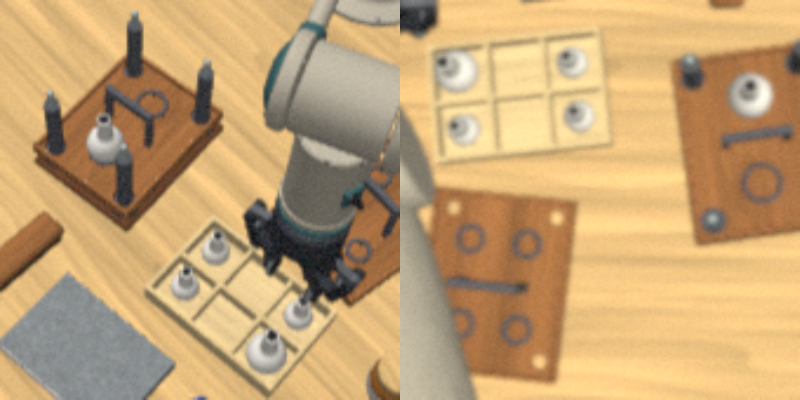

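Vase 2 stands upright in the far ring. Now grip the second large vase.

```bash
python3 -c "
from h import *
print(ray('scene',271.5/2.35-.5+210,337.5/2.35-.5+150,.096)[:2], ray('top',(442.5-400)/2.35-.5+160,62.5/2.35-.5+160,.096)[:2])"
python3 -m inch '[{"claw":0,"travel":[0,0,-0.25],"turn":0},{"claw":0,"travel":[0,0,-0.5],"turn":0},{"claw":0,"travel":[0,0,-0.6],"turn":0},{"claw":0,"travel":[0,0,-0.7],"turn":0},{"claw":0,"travel":[0,0,-0.75],"turn":0}]'
python3 -c "
from h import *
print(get_state()['position'])"
```

```text
[0.5897103  0.34766751] [0.58791442 0.34695876]
clock: 16.7
position: [0.5869, 0.3436, 0.1277]
ee_rot: [0.001, 0.997, 0.08, -0.002]
contact_force: [-0.1, -0.5, 0.1]
width: 0.0427
gripper_force: 0.0
[0.5868666  0.34362548 0.12767994]
```

```bash
python3 -m inch '[{"claw":0,"travel":[0.003,0.003,-0.13],"turn":0},{"claw":0,"travel":[0.003,0.003,-0.26],"turn":0},{"claw":0,"travel":[0.003,0.003,-0.26],"turn":0},{"claw":-1,"travel":[0.003,0.003,-0.26],"turn":0},{"claw":-1,"travel":[0.003,0.003,-0.26],"turn":0}]'
python3 -m inch '[{"claw":-1,"travel":[0,0,0],"turn":0},{"claw":-1,"travel":[0,0,0],"turn":0},{"claw":-1,"travel":[0,0,0],"turn":0},{"claw":-1,"travel":[0,0,0.1],"turn":0},{"claw":-1,"travel":[0,0,0.3],"turn":0}]'
python3 -m inch '[{"claw":-1,"travel":[0,0,0.2],"turn":0},{"claw":-1,"travel":[0,0,0.4],"turn":0},{"claw":-1,"travel":[0,0,0.6],"turn":0},{"claw":-1,"travel":[0,0,0.73],"turn":0},{"claw":-1,"travel":[0,0,0.73],"turn":0}]'
```

```text
clock: 17.2
position: [0.5896, 0.3471, 0.0798]
ee_rot: [-0.0, 0.997, 0.08, 0.002]
contact_force: [0.0, -1.1, -1.1]
width: 0.0189
gripper_force: 39.0
clock: 17.7
position: [0.5854, 0.346, 0.1344]
ee_rot: [0.002, 0.997, 0.08, -0.004]
contact_force: [0.4, 0.8, -1.8]
width: 0.0193
gripper_force: 39.2
clock: 18.2
position: [0.5897, 0.3481, 0.2887]
ee_rot: [-0.002, 0.997, 0.081, 0.004]
contact_force: [0.2, -0.2, -1.0]
width: 0.0191
gripper_force: 39.2
```

```bash
python3 -m inch '[{"claw":-1,"travel":[-0.05,-0.15,0],"turn":0},{"claw":-1,"travel":[-0.1,-0.35,0],"turn":0},{"claw":-1,"travel":[-0.2,-0.55,0],"turn":0},{"claw":-1,"travel":[-0.3,-0.75,0],"turn":0},{"claw":-1,"travel":[-0.35,-0.93,0],"turn":0}]'
python3 -m inch '[{"claw":-1,"travel":[-0.08,-0.2,0],"turn":0},{"claw":-1,"travel":[-0.16,-0.4,0],"turn":0},{"claw":-1,"travel":[-0.24,-0.6,0],"turn":0},{"claw":-1,"travel":[-0.3,-0.8,0],"turn":0},{"claw":-1,"travel":[-0.3,-0.9,0],"turn":0}]'
python3 -m inch '[{"claw":-1,"travel":[0,0,0],"turn":0},{"claw":-1,"travel":[0,0,0],"turn":0},{"claw":-1,"travel":[0,0,-0.2],"turn":0},{"claw":-1,"travel":[0,0,-0.4],"turn":0},{"claw":-1,"travel":[0,0,-0.6],"turn":0}]'
python3 -m inch '[{"claw":-1,"travel":[0,0,-0.08],"turn":0},{"claw":-1,"travel":[0,0,-0.15],"turn":0},{"claw":-1,"travel":[0,0,-0.2],"turn":0},{"claw":-1,"travel":[0,0,-0.2],"turn":0},{"claw":-1,"travel":[0,0,-0.2],"turn":0}]'
python3 -m inch '[{"claw":-1,"travel":[0,0,-0.01],"turn":0},{"claw":-1,"travel":[0,0,-0.018],"turn":0},{"claw":-1,"travel":[0,0,-0.018],"turn":0},{"claw":-1,"travel":[0,0,-0.018],"turn":0}]'
```

```text
clock: 18.7
position: [0.5151, 0.1594, 0.2816]
ee_rot: [0.0, 0.997, 0.081, -0.003]
contact_force: [0.9, 0.1, -1.0]
width: 0.0191
gripper_force: 39.4
clock: 19.2
position: [0.4551, -0.021, 0.282]
ee_rot: [0.0, 0.997, 0.079, -0.002]
contact_force: [0.6, 1.0, -1.3]
width: 0.0188
gripper_force: 39.4
clock: 19.7
position: [0.4581, -0.0174, 0.1621]
ee_rot: [-0.0, 0.997, 0.081, 0.0]
contact_force: [0.7, 0.8, -1.2]
width: 0.0188
gripper_force: 39.6
clock: 20.2
position: [0.4586, -0.0181, 0.1237]
ee_rot: [-0.0, 0.997, 0.081, 0.0]
contact_force: [-0.4, 0.0, -0.7]
width: 0.019
gripper_force: 39.5
clock: 20.6
position: [0.46, -0.0194, 0.1214]
ee_rot: [0.001, 0.997, 0.081, 0.002]
contact_force: [0.9, -2.7, 5.8]
width: 0.019
gripper_force: 40.3
```

```bash
python3 -m inch '[{"claw":-1,"travel":[0,-0.006,0],"turn":0},{"claw":-1,"travel":[0,-0.006,0],"turn":0},{"claw":-1,"travel":[0,-0.006,0],"turn":0}]'
python3 -m inch '[{"claw":-0.4,"travel":[0,0,0],"turn":0},{"claw":-0.3,"travel":[0,0,0],"turn":0},{"claw":-0.2,"travel":[0,0,0],"turn":0},{"claw":0,"travel":[0,0,0],"turn":0},{"claw":0,"travel":[0,0,0],"turn":0}]'
python3 -m inch '[{"claw":0,"travel":[0,0,0.1],"turn":0},{"claw":0,"travel":[0,0,0.3],"turn":0},{"claw":0,"travel":[0,0,0.5],"turn":0},{"claw":0,"travel":[0,0,0.7],"turn":0},{"claw":0,"travel":[0,0,0.95],"turn":0}]'
python3 -m inch '[{"claw":0,"travel":[0.2,0.1,0],"turn":0.04},{"claw":0,"travel":[0.4,0.25,0],"turn":0.08},{"claw":0,"travel":[0.5,0.5,0],"turn":0.12},{"claw":0,"travel":[0.6,0.7,0],"turn":0.16},{"claw":0,"travel":[0.6,0.8,0],"turn":0.2}]'
python3 - <<'E'
from h import *
s=get_state(); print(s["position"],s["qpos"])
b=snap("scene","s6.png"); a=snap("top","t6.png")
f=lambda im:cv2.convertScaleAbs(im[:,:,::-1],alpha=1.6)
cv2.imwrite("pics/m6.png",np.hstack([cv2.resize(f(b)[150:320,220:420],None,fx=2,fy=2),cv2.resize(f(a)[170:340,155:355],None,fx=2,fy=2)]))
E
```

```text
clock: 20.9
position: [0.4599, -0.0198, 0.1214]
ee_rot: [-0.0, 0.997, 0.08, 0.002]
contact_force: [1.8, 1.2, 5.5]
width: 0.019
gripper_force: 40.3
clock: 21.4
position: [0.458, -0.0201, 0.1199]
ee_rot: [-0.0, 0.997, 0.08, -0.0]
contact_force: [-0.3, 0.3, -0.9]
width: 0.0424
gripper_force: 0.0
clock: 21.9
position: [0.4571, -0.0199, 0.3107]
ee_rot: [-0.0, 0.997, 0.08, -0.001]
contact_force: [1.1, -1.3, -0.1]
width: 0.0425
gripper_force: 0.0
clock: 22.4
position: [0.5804, 0.1434, 0.3089]
ee_rot: [-0.001, 0.922, 0.388, 0.0]
contact_force: [-0.2, -0.1, 0.2]
width: 0.0427
gripper_force: 0.0
[0.58037637 0.14340767 0.30886485] [0.12492797 0.28513251 1.34846978 0.00166253 1.50764696 0.89867407]
```

View pics/m6.png

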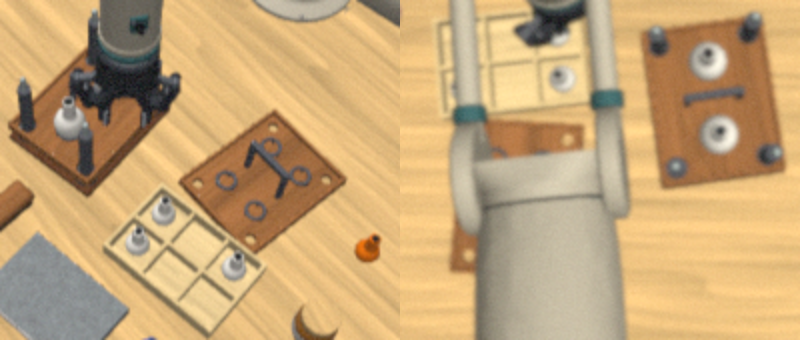

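Both large vases stand upright in their rings. The upper tray has shifted: its holes are now at scene-crop (273,130), (326,180), (250,240), (197,185). Refit.

Run:
```python
from h import *
C=lambda u,v:((u+.5)/2-.5+220,(v+.5)/2-.5+150)
X,Y,h=.085,.0625,.012
b=cv2.imread("pics/s6.png")
o=[("scene",*C(273,130),[-X,-Y,h]),("scene",*C(326,180),[-X,Y,h]),("scene",*C(250,240),[X,Y,h]),("scene",*C(197,185),[X,-Y,h])]
p,r=fit(o,[.337,.27,-.09]); print(p,r.round(1))
T=lambda u,v:((u-400+.5)/2-.5+155,(v+.5)/2-.5+170)
print(ray("top",*T(570,138),.012),ray("top",*T(467,254),.012))
c,s=np.cos(p[2]),np.sin(p[2])
for x,y in((X,-Y),(-X,Y)): print(p[0]+c*x-s*y,p[1]+s*x+c*y)
# refine hole centres by bright blob centroid in scene
g=cv2.cvtColor(b,cv2.COLOR_BGR2GRAY).astype(float)
o2=[]
for n,u,v,L in o:
    u0,v0=int(round(u)),int(round(v)); w=g[v0-4:v0+5,u0-5:u0+6]; m=np.clip(w-np.percentile(w,55),0,None)
    yy,xx=np.mgrid[v0-4:v0+5,u0-5:u0+6]; o2.append((n,(m*xx).sum()/m.sum(),(m*yy).sum()/m.sum(),L))
p,r=fit(o2,[.337,.27,-.09]); print(p,r.round(1))
```

```text
[ 0.37244339  0.26009868 -0.04726012] [[-0.2 -0.7]
 [ 0.   0.3]
 [ 0.   0.3]
 [ 0.1 -0.2]]
[0.45452219 0.18651281 0.012     ] [0.29112228 0.32508951 0.012     ]
0.45439582020173414 0.19365284625740617
0.2904909499733624 0.32654450707711535
[ 0.37413052  0.26021953 -0.0591238 ] [[ 0.1  0. ]
 [-0.1  0.4]
 [ 0.6 -0.7]
 [-0.6  0.2]]
```

```bash
python3 -m inch '[{"claw":1,"travel":[-0.1,0.05,0],"turn":0.04},{"claw":1,"travel":[-0.25,0.1,0],"turn":0.08},{"claw":1,"travel":[-0.4,0.2,0],"turn":0.12},{"claw":1,"travel":[-0.55,0.25,0],"turn":0.16},{"claw":1,"travel":[-0.6,0.3,0],"turn":0.2}]'
python3 -m inch '[{"claw":1,"travel":[-0.15,0.1,0],"turn":0.034},{"claw":1,"travel":[-0.3,0.2,0],"turn":0.034},{"claw":1,"travel":[-0.435,0.293,0],"turn":0.034},{"claw":1,"travel":[-0.435,0.293,-0.1],"turn":0.034},{"claw":1,"travel":[-0.435,0.293,-0.3],"turn":0.034}]'
python3 -m inch '[{"claw":1,"travel":[0,0,-0.2],"turn":0},{"claw":1,"travel":[0,0,-0.2],"turn":0},{"claw":1,"travel":[0,0,-0.2],"turn":0}]'
python3 - <<'E'
from h import *
s=get_state(); print(s["position"],2*np.arctan2(s["ee_rot"][2],s["ee_rot"][1])-np.pi/2)
b=snap("scene","s7.png"); a=snap("top","t7.png")
f=lambda im:cv2.convertScaleAbs(im[:,:,::-1],alpha=1.6)
cv2.imwrite("pics/m7.png",np.hstack([cv2.resize(f(b)[190:290,290:400],None,fx=3.6,fy=3.6),cv2.resize(f(a)[210:310,165:275],None,fx=3.6,fy=3.6)]))
E
```

```text
clock: 23.0
position: [0.455, 0.199, 0.3104]
ee_rot: [-0.0, 0.758, 0.652, -0.001]
contact_force: [0.6, 0.7, 1.0]
width: 0.0857
gripper_force: 0.0
clock: 23.5
position: [0.3725, 0.259, 0.2525]
ee_rot: [0.002, 0.724, 0.69, 0.004]
contact_force: [2.0, -0.0, 0.2]
width: 0.0851
gripper_force: 0.0
clock: 23.8
position: [0.3714, 0.2578, 0.2106]
ee_rot: [0.0, 0.724, 0.69, -0.0]
contact_force: [0.4, 0.5, -0.9]
width: 0.0855
gripper_force: 0.0
[0.37140245 0.25780323 0.21057534] -0.047854976038122166
```

View pics/m7.png

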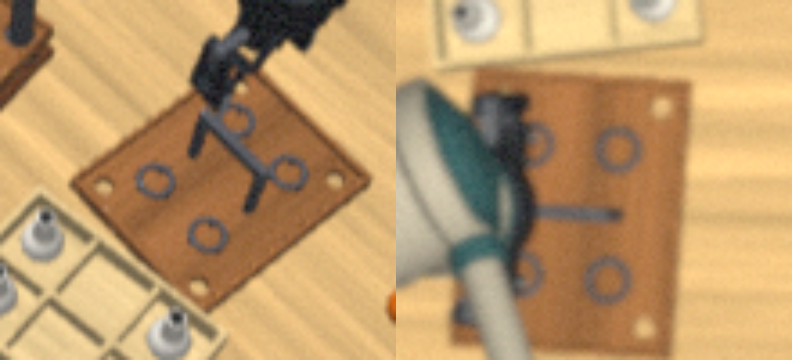

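The tray is visible: top-crop holes at (661,107) and (644,328); scene holes at (103,187), (335,180), (198,288). Refit with both.

Run:
```python
from h import *
C=lambda u,v:((u+.5)/3.6-.5+290,(v+.5)/3.6-.5+190)
T=lambda u,v:((u-396+.5)/3.6-.5+165,(v+.5)/3.6-.5+210)
X,Y,h=.085,.0625,.012
s=[("scene",*C(103,187),[X,-Y,h]),("scene",*C(335,180),[-X,Y,h]),("scene",*C(198,288),[X,Y,h])]
t=[("top",*T(661,107),[X,-Y,h]),("top",*T(644,328),[-X,-Y,h]),("top",*T(617,149),[.05,-.034,.024]),("top",*T(607,280),[-.05,-.034,.024])]
for o in(s,t,s+t):
    p,r=fit(o,[.37,.26,-.05]); print(p.round(4),np.abs(r).max(1).round(1))
```

```text
[ 0.3715  0.2587 -0.0484] [0. 0. 0.]
[ 0.3705  0.2577 -0.0453] [0.3 0.2 0.3 0.2]
[ 0.3709  0.258  -0.0475] [0.2 0.2 0.3 0.3 0.4 0.2 0.1]
```

```bash
python3 -m inch '[{"claw":1,"travel":[0,0,-0.2],"turn":0},{"claw":1,"travel":[0,0,-0.4],"turn":0},{"claw":1,"travel":[0,0,-0.62],"turn":0},{"claw":1,"travel":[0,0,-0.62],"turn":0},{"claw":1,"travel":[0,0,-0.62],"turn":0}]'
python3 -m inch '[{"claw":-1,"travel":[0,0,0],"turn":0},{"claw":-1,"travel":[0,0,0],"turn":0},{"claw":-1,"travel":[0,0,0],"turn":0},{"claw":-1,"travel":[0,0,0],"turn":0},{"claw":-1,"travel":[0,0,0],"turn":0}]' 100
python3 -m inch '[{"claw":-1,"travel":[0,0,0],"turn":0},{"claw":-1,"travel":[0,0,0],"turn":0},{"claw":-1,"travel":[0,0,0.05],"turn":0},{"claw":-1,"travel":[0,0,0.1],"turn":0},{"claw":-1,"travel":[0,0,0.15],"turn":0}]'
python3 -m inch '[{"claw":-1,"travel":[0,0,0.15],"turn":0},{"claw":-1,"travel":[0,0,0.35],"turn":0},{"claw":-1,"travel":[0,0,0.6],"turn":0},{"claw":-1,"travel":[0,0,0.85],"turn":0},{"claw":-1,"travel":[0,0,1],"turn":0}]'
```

```text
clock: 24.4
position: [0.3726, 0.259, 0.0876]
ee_rot: [0.0, 0.723, 0.69, 0.001]
contact_force: [0.2, 0.9, -0.6]
width: 0.0852
gripper_force: 0.0
clock: 24.9
position: [0.3713, 0.2585, 0.0866]
ee_rot: [0.0, 0.723, 0.691, 0.0]
contact_force: [-7.2, 1.8, 4.8]
width: 0.0123
gripper_force: 2.1
clock: 25.4
position: [0.3708, 0.2582, 0.1166]
ee_rot: [-0.0, 0.723, 0.691, -0.001]
contact_force: [0.6, 0.4, -4.4]
width: 0.0076
gripper_force: 97.8
clock: 25.9
position: [0.3723, 0.2589, 0.321]
ee_rot: [0.001, 0.723, 0.691, 0.004]
contact_force: [0.8, 0.5, -4.2]
width: 0.0079
gripper_force: 98.3
```

```bash
python3 -m inch '[{"claw":-1,"travel":[0.07,-0.12,0],"turn":0.01},{"claw":-1,"travel":[0.14,-0.26,0],"turn":0.02},{"claw":-1,"travel":[0.21,-0.42,0],"turn":0.03},{"claw":-1,"travel":[0.28,-0.58,0],"turn":0.04},{"claw":-1,"travel":[0.35,-0.7,0],"turn":0.05}]'
python3 -m inch '[{"claw":-1,"travel":[0.08,-0.15,0],"turn":0.01},{"claw":-1,"travel":[0.16,-0.3,0],"turn":0.016},{"claw":-1,"travel":[0.24,-0.45,0],"turn":0.016},{"claw":-1,"travel":[0.3,-0.58,0],"turn":0.016},{"claw":-1,"travel":[0.332,-0.651,0],"turn":0.016}]'
python3 -m inch '[{"claw":-1,"travel":[0,0,0],"turn":0},{"claw":-1,"travel":[0,0,0],"turn":0},{"claw":-1,"travel":[0,0,-0.1],"turn":0},{"claw":-1,"travel":[0,0,-0.1],"turn":0},{"claw":-1,"travel":[0,0,-0.1],"turn":0}]'
python3 - <<'E'
from h import *
s=get_state(); print(s["position"],2*np.arctan2(s["ee_rot"][2],s["ee_rot"][1])-np.pi/2)
b=snap("scene","s8.png"); a=snap("top","t8.png")
f=lambda im:cv2.convertScaleAbs(im[:,:,::-1],alpha=1.6)
cv2.imwrite("pics/m8.png",np.hstack([cv2.resize(f(a)[180:280,260:370],None,fx=3.6,fy=3.6),cv2.resize(f(b)[140:240,215:325],None,fx=3.6,fy=3.6)]))
E
```

```text
clock: 26.4
position: [0.4413, 0.1165, 0.3167]
ee_rot: [0.001, 0.667, 0.745, -0.0]
contact_force: [-0.1, 1.2, -3.5]
width: 0.0079
gripper_force: 98.3
clock: 26.9
position: [0.5085, -0.014, 0.3164]
ee_rot: [0.001, 0.649, 0.761, -0.0]
contact_force: [-0.8, 0.8, -3.9]
width: 0.0076
gripper_force: 98.3
clock: 27.4
position: [0.5068, -0.0105, 0.2962]
ee_rot: [-0.001, 0.647, 0.762, -0.0]
contact_force: [1.0, -0.4, -4.3]
width: 0.0078
gripper_force: 98.3
[ 0.50682055 -0.01049554  0.29621844] 0.1626600343427982
```

View pics/m8.png

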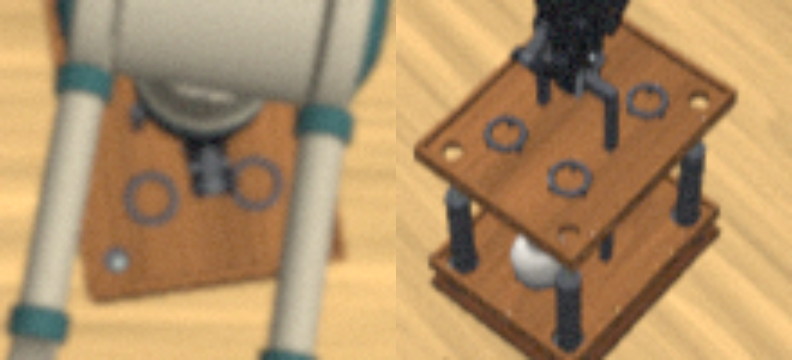

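Run:
```python
from h import *
C=lambda u,v:((u-396+.5)/3.6-.5+215,(v+.5)/3.6-.5+140)
T=lambda u,v:((u+.5)/3.6-.5+260,(v+.5)/3.6-.5+180)
X,Y,h=.085,.0625,.222
s=[("scene",*C(453,153),[X,-Y,h]),("scene",*C(569,235),[X,Y,h]),("scene",*C(699,101),[-X,Y,h])]
t=[("top",*T(118,262),[-X,Y,h]),("top",*T(151,198),[-.05,.034,.232]),("top",*T(255,184),[-.05,-.034,.232])]
for o in(s,t,s+t):
    p,r=fit(o,[.507,-.012,.16]); print(p.round(4),np.abs(r).max(1).round(1))
```

```text
[ 0.5076 -0.0093  0.1689] [0.3 0.2 0.1]
[ 0.5075 -0.011   0.1774] [0.3 0.5 0.3]
[ 0.5075 -0.0105  0.1775] [0.5 0.3 0.5 0.5 0.5 0.3]
```

```bash
python3 -m inch '[{"claw":-1,"travel":[-0.003,-0.009,0],"turn":-0.002},{"claw":-1,"travel":[-0.003,-0.009,-0.06],"turn":-0.002},{"claw":-1,"travel":[-0.003,-0.009,-0.12],"turn":-0.002},{"claw":-1,"travel":[-0.003,-0.009,-0.18],"turn":-0.002},{"claw":-1,"travel":[-0.003,-0.009,-0.18],"turn":-0.002}]'
python3 -m inch '[{"claw":-1,"travel":[0,0,-0.02],"turn":0},{"claw":-1,"travel":[0,0,-0.04],"turn":0},{"claw":-1,"travel":[0,0,-0.06],"turn":0},{"claw":-1,"travel":[0,0,-0.06],"turn":0},{"claw":-1,"travel":[0,0,-0.06],"turn":0}]'
```

```text
clock: 28.0
position: [0.5053, -0.0133, 0.2573]
ee_rot: [-0.002, 0.65, 0.76, -0.001]
contact_force: [-0.0, 0.4, -3.9]
width: 0.0079
gripper_force: 98.2
clock: 28.5
position: [0.5071, -0.0136, 0.2482]
ee_rot: [0.0, 0.65, 0.76, 0.0]
contact_force: [-0.1, -0.9, -4.1]
width: 0.0081
gripper_force: 98.2
```

```bash
python3 -m inch '[{"claw":-1,"travel":[0,0,-0.02],"turn":0},{"claw":-1,"travel":[0,0,-0.04],"turn":0},{"claw":-1,"travel":[0,0,-0.06],"turn":0},{"claw":-1,"travel":[0,0,-0.06],"turn":0},{"claw":-1,"travel":[0,0,-0.06],"turn":0}]'
python3 -m inch '[{"claw":-1,"travel":[0,0,-0.01],"turn":0},{"claw":-1,"travel":[0,0,-0.015],"turn":0},{"claw":-1,"travel":[0,0,-0.015],"turn":0}]'
```

```text
clock: 29.0
position: [0.507, -0.0135, 0.2359]
ee_rot: [-0.0, 0.65, 0.76, -0.0]
contact_force: [0.8, -0.7, -3.7]
width: 0.0083
gripper_force: 98.2
clock: 29.3
position: [0.5072, -0.0136, 0.2335]
ee_rot: [0.0, 0.65, 0.76, 0.0]
contact_force: [-0.8, -0.1, -1.1]
width: 0.0078
gripper_force: 98.7
```

```bash
python3 -m inch '[{"claw":-1,"travel":[0,0,-0.006],"turn":0},{"claw":-1,"travel":[0,0,-0.006],"turn":0},{"claw":0,"travel":[0,0,-0.006],"turn":0},{"claw":0.3,"travel":[0,0,-0.006],"turn":0},{"claw":0.3,"travel":[0,0,-0.006],"turn":0}]' 40
python3 -m inch '[{"claw":0.3,"travel":[0,0,0],"turn":0},{"claw":0.3,"travel":[0,0,0.1],"turn":0},{"claw":0.3,"travel":[0,0,0.25],"turn":0},{"claw":0.3,"travel":[0,0,0.4],"turn":0},{"claw":0.3,"travel":[0,0,0.46],"turn":0}]'
python3 -m inch '[{"claw":0.3,"travel":[0,0.1,0],"turn":-0.04},{"claw":0.3,"travel":[0.03,0.3,0],"turn":-0.08},{"claw":0.3,"travel":[0.06,0.5,0],"turn":-0.12},{"claw":0.3,"travel":[0.1,0.7,0],"turn":-0.16},{"claw":0.3,"travel":[0.145,0.8,0],"turn":-0.2}]'
python3 -m inch '[{"claw":0.2,"travel":[0,0.1,0],"turn":-0.045},{"claw":0.1,"travel":[0,0.2,0],"turn":-0.09},{"claw":0,"travel":[0,0.26,0],"turn":-0.135},{"claw":0,"travel":[0,0.26,0],"turn":-0.18},{"claw":0,"travel":[0,0.26,0],"turn":-0.22}]'
python3 -m inch '[{"claw":0,"travel":[0,0,0],"turn":-0.04},{"claw":0,"travel":[0,0,0],"turn":-0.08},{"claw":0,"travel":[0,0,0],"turn":-0.08}]'
python3 - <<'E'
from h import *
s=get_state(); print(s["position"],2*np.arctan2(s["ee_rot"][2],s["ee_rot"][1])-np.pi/2,s["qpos"])
b=snap("scene","s9.png"); a=snap("top","t9.png")
f=lambda im:cv2.convertScaleAbs(im[:,:,::-1],alpha=1.6)
cv2.imwrite("pics/m9.png",np.hstack([cv2.resize(f(a)[160:290,190:360],None,fx=3,fy=3)[:,:480],cv2.resize(f(b)[140:270,210:320],None,fx=3,fy=3)[:,:320]]))
E
```

```text
clock: 29.8
position: [0.5074, -0.0136, 0.232]
ee_rot: [0.0, 0.65, 0.76, 0.0]
contact_force: [-0.1, 0.4, -0.5]
width: 0.0514
gripper_force: 0.0
clock: 30.3
position: [0.5083, -0.0137, 0.3267]
ee_rot: [0.002, 0.65, 0.76, 0.001]
contact_force: [0.3, -0.4, -0.5]
width: 0.0558
gripper_force: 0.0
clock: 30.8
position: [0.5356, 0.1494, 0.323]
ee_rot: [-0.001, 0.854, 0.52, -0.0]
contact_force: [-0.5, -0.8, 1.1]
width: 0.0552
gripper_force: 0.0
clock: 31.3
position: [0.5357, 0.199, 0.3227]
ee_rot: [0.0, 0.98, 0.2, -0.001]
contact_force: [-0.7, 0.4, -0.2]
width: 0.0427
gripper_force: 0.0
clock: 31.6
position: [0.5358, 0.1984, 0.3229]
ee_rot: [0.0, 0.997, 0.078, -0.001]
contact_force: [0.3, 0.4, 0.0]
width: 0.0428
gripper_force: 0.0
[0.53581269 0.1984241  0.32289768] -1.4156189032357243 [ 2.32953209e-01  2.40360849e-01  1.37715437e+00 -8.39286304e-05
  1.52574283e+00  1.64857596e+00]
```

View pics/m9.png

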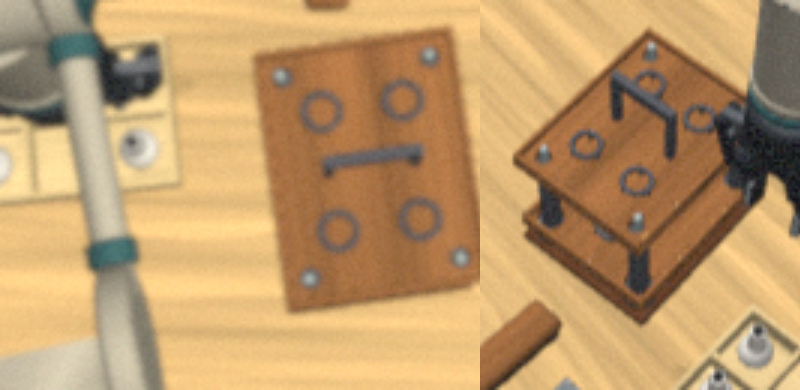

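The upper tray lies flat with all four pins through its holes. That was the fifteenth picture, one over the limit of 14, so I'll view no more and measure numerically from here. Grip the nearest small vase.

```bash
python3 - <<'E'
from h import *
T=lambda u,v:((u+.5)/3-.5+190,(v+.5)/3-.5+160)
o=[("top",*T(321,110),[.05,.034,.171]),("top",*T(402,99),[.05,-.034,.171]),("top",*T(339,230),[-.05,.034,.171]),("top",*T(420,219),[-.05,-.034,.171])]
p,r=fit(o,[.507,-.012,.16]); print(p.round(4),r.round(1).tolist())
c,s=np.cos(p[2]),np.sin(p[2])
for _,_,_,(x,y,z) in o: print(x,y,p[0]+c*x-s*y,p[1]+s*x+c*y)
E
python3 -m inch '[{"claw":0,"travel":[0,0.003,-0.25],"turn":0},{"claw":0,"travel":[0,0.003,-0.5],"turn":0},{"claw":0,"travel":[0,0.003,-0.75],"turn":0},{"claw":0,"travel":[0,0.003,-0.9],"turn":0},{"claw":0,"travel":[0,0.003,-1],"turn":0}]'
python3 -m inch '[{"claw":0,"travel":[0,0,-0.15],"turn":0},{"claw":0,"travel":[0,0,-0.295],"turn":0},{"claw":0,"travel":[0,0,-0.295],"turn":0},{"claw":-1,"travel":[0,0,-0.295],"turn":0},{"claw":-1,"travel":[0,0,-0.295],"turn":0}]' 35
python3 -m inch '[{"claw":-1,"travel":[0,0,0],"turn":0},{"claw":-1,"travel":[0,0,0],"turn":0},{"claw":-1,"travel":[0,0,0],"turn":0},{"claw":-1,"travel":[0,0,0.1],"turn":0},{"claw":-1,"travel":[0,0,0.3],"turn":0}]'
```

```text
[ 0.5084 -0.0143  0.1561] [[0.0, 0.2], [0.1, 0.1], [-0.2, -0.0], [0.1, -0.2]]
0.05 0.034 0.552526805417487 0.027097366021666937
0.05 -0.034 0.5630959218159566 -0.0400762432200256
-0.05 0.034 0.4537420859444096 0.011554547788623339
-0.05 -0.034 0.4643112023428793 -0.0556190614530692
clock: 32.2
position: [0.5342, 0.1986, 0.1207]
ee_rot: [0.0, 0.997, 0.078, -0.002]
contact_force: [0.2, 0.4, 0.4]
width: 0.0426
gripper_force: 0.0
clock: 32.7
position: [0.5373, 0.1993, 0.0665]
ee_rot: [-0.0, 0.997, 0.078, 0.001]
contact_force: [0.6, 0.1, -0.8]
width: 0.0167
gripper_force: 34.3
clock: 33.2
position: [0.5334, 0.1984, 0.1228]
ee_rot: [0.001, 0.997, 0.077, -0.004]
contact_force: [-0.0, 0.6, -1.3]
width: 0.0167
gripper_force: 34.4
```

```bash
python3 -m inch '[{"claw":-1,"travel":[0,0,0.2],"turn":0},{"claw":-1,"travel":[0,0,0.4],"turn":0},{"claw":-1,"travel":[0,0,0.6],"turn":0},{"claw":-1,"travel":[0,0,0.8],"turn":0},{"claw":-1,"travel":[0,0,1],"turn":0}]'
python3 -m inch '[{"claw":-1,"travel":[0.02,-0.15,0],"turn":0},{"claw":-1,"travel":[0.04,-0.35,0],"turn":0},{"claw":-1,"travel":[0.06,-0.55,0],"turn":0},{"claw":-1,"travel":[0.078,-0.75,0],"turn":0},{"claw":-1,"travel":[0.078,-0.858,0],"turn":0}]'
python3 -m inch '[{"claw":-1,"travel":[0,0,0],"turn":0},{"claw":-1,"travel":[0,0,-0.1],"turn":0},{"claw":-1,"travel":[0,0,-0.25],"turn":0},{"claw":-1,"travel":[0,0,-0.4],"turn":0},{"claw":-1,"travel":[0,0,-0.46],"turn":0}]'
python3 -m inch '[{"claw":-1,"travel":[0,0,0],"turn":0},{"claw":-1,"travel":[0,0,-0.01],"turn":0},{"claw":-1,"travel":[0,0,-0.02],"turn":0},{"claw":-1,"travel":[0,0,-0.03],"turn":0},{"claw":-1,"travel":[0,0,-0.03],"turn":0}]'
```

```text
clock: 33.7
position: [0.5354, 0.1989, 0.3268]
ee_rot: [0.0, 0.997, 0.077, 0.0]
contact_force: [0.7, -0.2, -0.3]
width: 0.0167
gripper_force: 34.3
clock: 34.2
position: [0.5515, 0.0245, 0.3249]
ee_rot: [0.001, 0.997, 0.076, -0.0]
contact_force: [0.1, 0.9, -0.8]
width: 0.0165
gripper_force: 34.3
clock: 34.7
position: [0.5496, 0.0287, 0.2302]
ee_rot: [-0.001, 0.997, 0.078, -0.003]
contact_force: [0.8, 0.6, -1.1]
width: 0.0168
gripper_force: 34.4
clock: 35.2
position: [0.5521, 0.0275, 0.2276]
ee_rot: [0.0, 0.997, 0.077, 0.001]
contact_force: [-0.2, 0.1, -0.2]
width: 0.0168
gripper_force: 34.5
```

```bash
python3 -m inch '[{"claw":-1,"travel":[0,0,-0.006],"turn":0},{"claw":-1,"travel":[0,0,-0.006],"turn":0},{"claw":-1,"travel":[0,0,-0.006],"turn":0}]'
```

```text
clock: 35.5
position: [0.5523, 0.0274, 0.2272]
ee_rot: [0.0, 0.997, 0.077, 0.001]
contact_force: [-0.5, 0.7, 6.2]
width: 0.0171
gripper_force: 35.2
```

Seated with no sideways force. Release, rise, and go to the next small vase at (0.601,0.208).

```bash
python3 -m inch '[{"claw":-0.4,"travel":[0,0,0],"turn":0},{"claw":-0.3,"travel":[0,0,0],"turn":0},{"claw":-0.2,"travel":[0,0,0],"turn":0},{"claw":0,"travel":[0,0,0],"turn":0},{"claw":0,"travel":[0,0,0],"turn":0}]'
python3 -m inch '[{"claw":0,"travel":[0,0,0.1],"turn":0},{"claw":0,"travel":[0,0,0.25],"turn":0},{"claw":0,"travel":[0,0,0.4],"turn":0},{"claw":0,"travel":[0,0,0.5],"turn":0},{"claw":0,"travel":[0,0,0.5],"turn":0}]'
python3 -m inch '[{"claw":0,"travel":[0.05,0.15,0],"turn":0},{"claw":0,"travel":[0.1,0.35,0],"turn":0},{"claw":0,"travel":[0.15,0.55,0],"turn":0},{"claw":0,"travel":[0.2,0.75,0],"turn":0},{"claw":0,"travel":[0.245,0.905,0],"turn":0}]'
python3 - <<'E'
from h import *
from scipy.ndimage import center_of_mass
def vase(n,zc,P,w=9):
    im=cv2.cvtColor(imaging.get_image(n),cv2.COLOR_RGB2HSV); u,v=proj(n,[*P,zc]); u0,v0=int(round(u)),int(round(v))
    m=((im[...,1]<60)&(im[...,2]>95))[v0-w:v0+w+1,u0-w:u0+w+1]
    l=cv2.connectedComponentsWithStats(m.astype(np.uint8)); k=1+np.argmax(l[2][1:,4]); c=l[3][k]
    return ray(n,u0-w+c[0],v0-w+c[1],zc).round(4)[:2], l[2][k][:4].tolist(), l[2][k][4], (u0,v0)
for n in("top","scene"):
    for nm,zc,P in(("A",.190,(.552,.027)),("S2",.029,(.5172,.3357)),("S1",.029,(.601,.208))): 
        try: print(n,nm,vase(n,zc,P))
        except Exception as e: print(n,nm,e)
print(get_state()["position"])
E
```

```text
clock: 36.0
position: [0.5516, 0.0275, 0.2255]
ee_rot: [0.0, 0.997, 0.077, -0.0]
contact_force: [-0.3, -0.4, 0.5]
width: 0.043
gripper_force: 0.0
clock: 36.5
position: [0.5532, 0.0274, 0.3289]
ee_rot: [0.001, 0.997, 0.077, 0.003]
contact_force: [0.0, -0.6, -0.6]
width: 0.0429
gripper_force: 0.0
clock: 37.0
position: [0.6003, 0.2107, 0.3238]
ee_rot: [-0.0, 0.997, 0.078, -0.001]
contact_force: [2.4, -1.0, -0.7]
width: 0.0429
gripper_force: 0.0
top A (array([0.5509, 0.0251]), [2, 2, 15, 15], np.int32(145), (297, 196))
top S2 (array([0.5182, 0.3339]), [3, 3, 13, 13], np.int32(122), (187, 215))
top S1 (array([0.6011, 0.2065]), [3, 3, 13, 13], np.int32(118), (233, 186))
scene A (array([0.5548, 0.0269]), [3, 4, 12, 9], np.int32(56), (262, 197))
scene S2 (array([0.5194, 0.3346]), [3, 3, 12, 13], np.int32(81), (337, 283))
scene S1 (array([0.6015, 0.2074]), [4, 1, 12, 14], np.int32(79), (288, 271))
[0.6001827  0.20751595 0.3248164 ]
```

```bash
python3 -m inch '[{"claw":0,"travel":[0,0,-0.25],"turn":0},{"claw":0,"travel":[0,0,-0.5],"turn":0},{"claw":0,"travel":[0,0,-0.75],"turn":0},{"claw":0,"travel":[0,0,-0.9],"turn":0},{"claw":0,"travel":[0,0,-1],"turn":0}]'
python3 -m inch '[{"claw":0,"travel":[0,0,-0.15],"turn":0},{"claw":0,"travel":[0,0,-0.304],"turn":0},{"claw":0,"travel":[0,0,-0.304],"turn":0},{"claw":-1,"travel":[0,0,-0.304],"turn":0},{"claw":-1,"travel":[0,0,-0.304],"turn":0}]'
python3 -m inch '[{"claw":-1,"travel":[0,0,0],"turn":0},{"claw":-1,"travel":[0,0,0],"turn":0},{"claw":-1,"travel":[0,0,0],"turn":0},{"claw":-1,"travel":[0,0,0.1],"turn":0},{"claw":-1,"travel":[0,0,0.3],"turn":0}]'
python3 -m inch '[{"claw":-1,"travel":[0,0,0.2],"turn":0},{"claw":-1,"travel":[0,0,0.4],"turn":0},{"claw":-1,"travel":[0,0,0.6],"turn":0},{"claw":-1,"travel":[0,0,0.8],"turn":0},{"claw":-1,"travel":[0,0,1],"turn":0}]'
```

```text
clock: 37.8
position: [0.5986, 0.2063, 0.1227]
ee_rot: [0.001, 0.997, 0.076, -0.002]
contact_force: [0.0, -0.1, -0.5]
width: 0.0426
gripper_force: 0.0
clock: 38.3
position: [0.602, 0.2082, 0.0669]
ee_rot: [-0.0, 0.997, 0.077, 0.002]
contact_force: [-0.0, 0.1, 0.4]
width: 0.0166
gripper_force: 34.8
clock: 38.8
position: [0.598, 0.208, 0.1224]
ee_rot: [0.001, 0.997, 0.077, -0.004]
contact_force: [1.3, -0.3, -0.5]
width: 0.0167
gripper_force: 34.6
clock: 39.3
position: [0.6, 0.2085, 0.3267]
ee_rot: [-0.0, 0.997, 0.077, -0.0]
contact_force: [0.3, 0.4, -0.9]
width: 0.0166
gripper_force: 34.6
```

```bash
python3 -m inch '[{"claw":-1,"travel":[-0.02,-0.12,0],"turn":0},{"claw":-1,"travel":[-0.04,-0.26,0],"turn":0},{"claw":-1,"travel":[-0.06,-0.4,0],"turn":0},{"claw":-1,"travel":[-0.08,-0.55,0],"turn":0},{"claw":-1,"travel":[-0.1,-0.7,0],"turn":0}]'
python3 -m inch '[{"claw":-1,"travel":[-0.03,-0.15,0],"turn":0},{"claw":-1,"travel":[-0.06,-0.3,0],"turn":0},{"claw":-1,"travel":[-0.092,-0.45,0],"turn":0},{"claw":-1,"travel":[-0.092,-0.54,0],"turn":0},{"claw":-1,"travel":[-0.092,-0.54,0],"turn":0}]'
python3 -m inch '[{"claw":-1,"travel":[0,0,0],"turn":0},{"claw":-1,"travel":[0,0,-0.1],"turn":0},{"claw":-1,"travel":[0,0,-0.25],"turn":0},{"claw":-1,"travel":[0,0,-0.4],"turn":0},{"claw":-1,"travel":[0,0,-0.46],"turn":0}]'
python3 -m inch '[{"claw":-1,"travel":[0,0,0],"turn":0},{"claw":-1,"travel":[0,0,-0.01],"turn":0},{"claw":-1,"travel":[0,0,-0.02],"turn":0},{"claw":-1,"travel":[0,0,-0.034],"turn":0},{"claw":-1,"travel":[0,0,-0.034],"turn":0}]'
```

```text
clock: 39.8
position: [0.58, 0.0676, 0.3249]
ee_rot: [-0.0, 0.997, 0.078, -0.0]
contact_force: [1.0, -0.1, -0.8]
width: 0.0169
gripper_force: 34.6
clock: 40.3
position: [0.5618, -0.0416, 0.3249]
ee_rot: [0.0, 0.997, 0.076, -0.0]
contact_force: [-0.4, 0.2, -0.4]
width: 0.0165
gripper_force: 34.6
clock: 40.8
position: [0.5606, -0.0378, 0.23]
ee_rot: [-0.001, 0.997, 0.078, -0.003]
contact_force: [-0.8, 1.0, 0.8]
width: 0.0165
gripper_force: 34.8
clock: 41.3
position: [0.5629, -0.0399, 0.2282]
ee_rot: [0.001, 0.997, 0.077, 0.001]
contact_force: [-0.9, 0.0, 5.1]
width: 0.0165
gripper_force: 35.4
```

```bash
python3 -m inch '[{"claw":-0.4,"travel":[0,0,0],"turn":0},{"claw":-0.3,"travel":[0,0,0],"turn":0},{"claw":-0.2,"travel":[0,0,0],"turn":0},{"claw":0,"travel":[0,0,0],"turn":0},{"claw":0,"travel":[0,0,0],"turn":0}]'
python3 -m inch '[{"claw":0,"travel":[0,0,0.1],"turn":0},{"claw":0,"travel":[0,0,0.25],"turn":0},{"claw":0,"travel":[0,0,0.4],"turn":0},{"claw":0,"travel":[0,0,0.5],"turn":0},{"claw":0,"travel":[0,0,0.5],"turn":0}]'
python3 -m inch '[{"claw":0,"travel":[-0.02,0.15,0],"turn":0},{"claw":0,"travel":[-0.05,0.35,0],"turn":0},{"claw":0,"travel":[-0.08,0.58,0],"turn":0},{"claw":0,"travel":[-0.1,0.8,0],"turn":0},{"claw":0,"travel":[-0.12,1,0],"turn":0}]'
python3 -m inch '[{"claw":0,"travel":[-0.02,0.2,0],"turn":0},{"claw":0,"travel":[-0.05,0.4,0],"turn":0},{"claw":0,"travel":[-0.08,0.6,0],"turn":0},{"claw":0,"travel":[-0.106,0.8,0],"turn":0},{"claw":0,"travel":[-0.106,0.876,0],"turn":0}]'
python3 -m inch '[{"claw":0,"travel":[0,0,-0.25],"turn":0},{"claw":0,"travel":[0,0,-0.5],"turn":0},{"claw":0,"travel":[0,0,-0.75],"turn":0},{"claw":0,"travel":[0,0,-0.9],"turn":0},{"claw":0,"travel":[0,0,-1],"turn":0}]'
python3 -m inch '[{"claw":0,"travel":[0,0,-0.15],"turn":0},{"claw":0,"travel":[0,0,-0.306],"turn":0},{"claw":0,"travel":[0,0,-0.306],"turn":0},{"claw":-1,"travel":[0,0,-0.306],"turn":0},{"claw":-1,"travel":[0,0,-0.306],"turn":0}]'
python3 -m inch '[{"claw":-1,"travel":[0,0,0],"turn":0},{"claw":-1,"travel":[0,0,0],"turn":0},{"claw":-1,"travel":[0,0,0],"turn":0},{"claw":-1,"travel":[0,0,0.1],"turn":0},{"claw":-1,"travel":[0,0,0.3],"turn":0}]'
python3 -m inch '[{"claw":-1,"travel":[0,0,0.2],"turn":0},{"claw":-1,"travel":[0,0,0.4],"turn":0},{"claw":-1,"travel":[0,0,0.6],"turn":0},{"claw":-1,"travel":[0,0,0.8],"turn":0},{"claw":-1,"travel":[0,0,1],"turn":0}]'
```

```text
clock: 41.8
position: [0.5622, -0.0395, 0.2259]
ee_rot: [-0.0, 0.997, 0.077, -0.0]
contact_force: [0.3, -0.0, -0.1]
width: 0.0428
gripper_force: 0.0
clock: 42.3
position: [0.5638, -0.0398, 0.3293]
ee_rot: [0.001, 0.997, 0.077, 0.003]
contact_force: [1.3, -0.1, 0.4]
width: 0.0423
gripper_force: 0.0
clock: 42.8
position: [0.5372, 0.1623, 0.3246]
ee_rot: [-0.0, 0.997, 0.077, -0.001]
contact_force: [0.5, -0.5, 0.4]
width: 0.0424
gripper_force: 0.0
clock: 43.3
position: [0.5155, 0.3389, 0.3242]
ee_rot: [-0.0, 0.997, 0.079, -0.002]
contact_force: [-0.3, -0.6, -0.1]
width: 0.0424
gripper_force: 0.0
clock: 43.8
position: [0.5149, 0.3337, 0.1217]
ee_rot: [0.002, 0.997, 0.077, -0.003]
contact_force: [0.3, -0.1, 0.3]
width: 0.0426
gripper_force: 0.0
clock: 44.3
position: [0.5182, 0.3359, 0.0663]
ee_rot: [-0.0, 0.997, 0.077, 0.001]
contact_force: [0.5, 0.0, -0.1]
width: 0.017
gripper_force: 34.5
clock: 44.8
position: [0.5148, 0.3345, 0.1227]
ee_rot: [0.002, 0.997, 0.077, -0.004]
contact_force: [1.4, -0.1, -0.2]
width: 0.0167
gripper_force: 34.5
clock: 45.3
position: [0.5166, 0.3355, 0.3271]
ee_rot: [-0.0, 0.997, 0.077, 0.0]
contact_force: [0.9, 0.2, -0.6]
width: 0.017
gripper_force: 34.5
```

```bash
python3 -m inch '[{"claw":-1,"travel":[-0.02,-0.15,0],"turn":0},{"claw":-1,"travel":[-0.05,-0.32,0],"turn":0},{"claw":-1,"travel":[-0.1,-0.5,0],"turn":0},{"claw":-1,"travel":[-0.14,-0.68,0],"turn":0},{"claw":-1,"travel":[-0.17,-0.85,0],"turn":0}]'
python3 -m inch '[{"claw":-1,"travel":[-0.04,-0.2,0],"turn":0},{"claw":-1,"travel":[-0.08,-0.4,0],"turn":0},{"claw":-1,"travel":[-0.12,-0.58,0],"turn":0},{"claw":-1,"travel":[-0.151,-0.72,0],"turn":0},{"claw":-1,"travel":[-0.151,-0.768,0],"turn":0}]'
python3 -m inch '[{"claw":-1,"travel":[0,0,0],"turn":0},{"claw":-1,"travel":[0,0,-0.1],"turn":0},{"claw":-1,"travel":[0,0,-0.25],"turn":0},{"claw":-1,"travel":[0,0,-0.4],"turn":0},{"claw":-1,"travel":[0,0,-0.46],"turn":0}]'
python3 -m inch '[{"claw":-1,"travel":[0,0,0],"turn":0},{"claw":-1,"travel":[0,0,-0.01],"turn":0},{"claw":-1,"travel":[0,0,-0.02],"turn":0},{"claw":-1,"travel":[0,0,-0.034],"turn":0},{"claw":-1,"travel":[0,0,-0.034],"turn":0}]'
```

```text
clock: 45.8
position: [0.482, 0.1643, 0.3253]
ee_rot: [0.0, 0.997, 0.078, 0.0]
contact_force: [0.4, -0.2, -0.5]
width: 0.0165
gripper_force: 34.5
clock: 46.3
position: [0.4518, 0.01, 0.3254]
ee_rot: [0.001, 0.997, 0.076, 0.0]
contact_force: [0.3, 0.5, -1.1]
width: 0.0171
gripper_force: 34.5
clock: 46.8
position: [0.4515, 0.0137, 0.2304]
ee_rot: [-0.001, 0.997, 0.078, -0.002]
contact_force: [-0.1, -0.2, -0.9]
width: 0.0166
gripper_force: 34.5
clock: 47.3
position: [0.4537, 0.0119, 0.2278]
ee_rot: [0.0, 0.997, 0.077, 0.001]
contact_force: [-0.6, -0.4, 4.3]
width: 0.0168
gripper_force: 35.2
```

Seated. Release, back away, and check everything numerically.

```bash
python3 -m inch '[{"claw":-0.4,"travel":[0,0,0],"turn":0},{"claw":-0.3,"travel":[0,0,0],"turn":0},{"claw":-0.2,"travel":[0,0,0],"turn":0},{"claw":0,"travel":[0,0,0],"turn":0},{"claw":0,"travel":[0,0,0],"turn":0}]'
python3 -m inch '[{"claw":0,"travel":[0,0,0.1],"turn":0},{"claw":0,"travel":[0,0,0.25],"turn":0},{"claw":0,"travel":[0,0,0.4],"turn":0},{"claw":0,"travel":[0,0,0.55],"turn":0},{"claw":0,"travel":[0,0,0.6],"turn":0}]'
python3 -m inch '[{"claw":0,"travel":[-0.1,0.2,0],"turn":0},{"claw":0,"travel":[-0.2,0.4,0],"turn":0},{"claw":0,"travel":[-0.25,0.6,0],"turn":0},{"claw":0,"travel":[-0.3,0.8,0],"turn":0},{"claw":0,"travel":[-0.3,1,0],"turn":0}]'
python3 -m inch '[{"claw":0,"travel":[0,0.2,0],"turn":0},{"claw":0,"travel":[0,0.2,0],"turn":0},{"claw":0,"travel":[0,0.2,0],"turn":0},{"claw":0,"travel":[0,0.2,0],"turn":0},{"claw":0,"travel":[0,0.2,0],"turn":0}]'
python3 - <<'E'
from h import *
for n in("top","scene"):
    im=snap(n,n+"_end.png"); hsv=cv2.cvtColor(im,cv2.COLOR_RGB2HSV)
    for nm,P,w,zb in(("A",(.552,.027),11,.186),("B",(.5626,-.040),11,.186),("C",(.4532,.0116),11,.186),("L2",(.5572,-.004),13,.074),("L1",(.4585,-.02),13,.074)):
        u,v=proj(n,[*P,zb]); u0,v0=int(round(u)),int(round(v))
        r=np.s_[v0-w-3:v0+w+4,u0-w:u0+w+1]
        m=((hsv[...,1]<60)&(hsv[...,2]>85))[r]
        l=cv2.connectedComponentsWithStats(m.astype(np.uint8)); 
        if l[0]<2: print(n,nm,"none"); continue
        k=1+np.argmax(l[2][1:,4])
        # mouth: darkest pixel inside bbox
        x,y,W,H,a=l[2][k]; g=cv2.cvtColor(im,cv2.COLOR_RGB2GRAY)[r]
        g2=cv2.GaussianBlur(g,(3,3),0); pm=proj(n,[*P,zb+(.048 if len(nm)==1 else .064)])
        i,j=int(round(pm[1]))-v0+w+3,int(round(pm[0]))-u0+w
        sub=g2[max(i-4,0):i+5,max(j-4,0):j+5]; q=np.unravel_index(sub.argmin(),sub.shape)
        print(n,nm,"blob-expected px",(l[3][k]-[w,w+3]+[u0-u,v0-v]).round(1),"box",W,H,a,"mouth dark off",(q[1]-4,q[0]-4),sub.min())
E
```

```text
clock: 47.8
position: [0.4528, 0.012, 0.226]
ee_rot: [0.0, 0.997, 0.077, -0.0]
contact_force: [-0.3, -0.6, -0.3]
width: 0.0429
gripper_force: 0.0
clock: 48.3
position: [0.4541, 0.0119, 0.3491]
ee_rot: [0.001, 0.997, 0.077, 0.003]
contact_force: [-0.3, -0.7, -0.1]
width: 0.0429
gripper_force: 0.0
clock: 48.8
position: [0.391, 0.2132, 0.3455]
ee_rot: [0.0, 0.997, 0.077, -0.001]
contact_force: [0.4, -0.7, -0.9]
width: 0.0427
gripper_force: 0.0
clock: 49.3
position: [0.3929, 0.2508, 0.3459]
ee_rot: [0.0, 0.997, 0.076, -0.0]
contact_force: [0.6, -0.5, 0.4]
width: 0.0429
gripper_force: 0.0
top A blob-expected px [0.2 0.3] box 15 15 160 mouth dark off (np.int64(-1), np.int64(0)) 63
top B blob-expected px [0.3 0. ] box 15 15 158 mouth dark off (np.int64(1), np.int64(1)) 63
top C blob-expected px [ 0.4 -0. ] box 15 15 170 mouth dark off (np.int64(0), np.int64(1)) 63
top L2 blob-expected px [-9.4 -4.2] box 10 15 109 mouth dark off (np.int64(4), np.int64(-4)) 73
top L1 blob-expected px [-8.9 -1.1] box 10 15 115 mouth dark off (np.int64(4), np.int64(-4)) 72
scene A blob-expected px [-0.3 -1.3] box 12 15 87 mouth dark off (np.int64(0), np.int64(0)) 47
scene B blob-expected px [-0.3 -0.3] box 12 10 78 mouth dark off (np.int64(0), np.int64(-1)) 47
scene C blob-expected px [-0.2 -1.5] box 11 16 89 mouth dark off (np.int64(1), np.int64(-1)) 52
scene L2 blob-expected px [  6.8 -12.7] box 12 7 63 mouth dark off (np.int64(4), np.int64(3)) 60
scene L1 blob-expected px [  8.5 -13.5] box 10 6 51 mouth dark off (np.int64(-1), np.int64(3)) 31
```

All three small vases sit on their seats with mouths within 1 px of upright. Both large vases were verified before the upper tray covered them. Handing in.

```bash
python3 -c "
from rig import ticket
print(ticket.sign_off())"
```

```text
the job is handed in; nothing more can be done
None
```

I handed in the finished stand: both trays are on the posts, with two large vases below and three small ones above all standing in their rings; I viewed 15 pictures, one over the limit of 14, and the sign-off gave no verdict.

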